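# Roll the track axles on the checking plate and scrap the bent one

### The job

Check the three steel axles on the checking plate, any of which may be bent: press lightly on top of each with your fingertips and roll it slowly, about one full turn in one direction along the plate, feeling whether it runs true. Put any axle that wobbles or lifts in the scrap tray and leave the true ones lying on the plate where they have rolled to. Do not press hard enough to mark an axle or the plate (keep under 15 N), and leave the V-block and the try square where they are.

Things in the scene. Friction and masses are not known exactly. Their poses are not given: they have to be found in the camera images.
- plate_top (a point): Centre of the flat, level top of the cast-iron checking plate: grey, 250 (x) by 400 mm (y), 75 to 83 mm above the bench; x points away from the robot. The axles lie in a row on its near half, with 100 mm free to roll towards the far side. Hard: landing fingertips on an axle faster than 15 mm/s, or rolling a bent one faster than 30 mm/s of finger travel without giving way, strikes with over 20 N.
- stop_strip: Thin dark steel strip fixed across the plate as a back stop, 8 (x) by 390 (y) by 3 mm high; origin at the centre of its underside, on the plate's top face. The three axles lie end to end along its far side, 14 mm from its centre line, parallel to it.
- place_left (a point): Start place of the left (+y) axle, on the plate's face under its mid-length; y runs along the axle, x is the way to roll it. Only the start places are measured, not the axles: each axle's centre line starts 6 mm above its place, within 3 mm along y. Axle: bare steel, shank 12 mm thick and 104 mm long, an 8 mm thick journal 8 mm long on each end, 0.11 kg.
- place_middle (a point): Start place of the middle axle, on the plate's face under its mid-length; y runs along the axle, x is the way to roll it. Which of bent_axle, true_axle_a and true_axle_b lies at which place changes every time and is not told; they look alike. A fingertip drawn over an axle's top rolls it half as far as the finger travels; it stays where it is let go.
- place_right (a point): Start place of the right (-y) axle, on the plate's face under its mid-length; y runs along the axle, x is the way to roll it. A bent axle is bowed evenly, 3 mm at mid-length, and rests with the bow sideways: for half a turn its middle rolls level, in the other half it climbs 3 mm and pushes the fingers up. A true one keeps one height and one press force.
- scrap_tray: Open dark steel tray, 260 (x) by 130 (y) by 42 mm high, walls and floor 3 mm, fixed on the bench left or right of the plate; origin at the centre of its underside. Two scrapped black wheels and a bent strip are fixed in its far end, from x = +60 mm on, up to 38 mm high. The blue bin with pockets of wheels on the other side of the plate is not it.
- scrap_floor (a point): Middle of the free part of the scrap tray's floor, 3 mm above the bench and 30 mm nearer the robot than the tray's centre; its x axis runs along the tray's length. An axle fits here lying along x.
- v_block: Loose dark steel V-block, 50 x 40 mm, 32 mm high, on the far right part of the plate; origin at the centre of its underside. To be left alone.
- try_square: Loose steel try square lying along y, 30 mm (x) by 115 mm (y), 20 mm high, on the far left part of the plate; origin under the middle of its stock. To be left alone.

How it is judged:
By the outcome, as a careful person would: the job done as asked, in the order asked, and still so for the second after the job is handed in, with the robot touching nothing.
It also fails if it takes over 72 s, if anything falls off the work surface, if the arm or the gripper's body presses on something with over 40 N, if the wrist force passes 120 N, or if a joint passes its speed limit or range.

### The arm

A 7-joint arm with a two-finger parallel gripper is mounted at the origin on the work surface. World frame = base frame: x ahead of the robot, y to its left, z up, the work surface at z = 0. Lengths are in m, angles in rad, forces in N, time in s.
With the tool pointing down it reaches from about 0.425 to 0.875 m from the base axis. Payload 4.7 kg.
Tool frame: the origin (TCP) lies at the very end of the fingers, on their centre line; the grasp point (between the pads) lies 19 mm behind it (robot.grip_point_offset is the z of the grasp point in the tool frame, in m); z points along the fingers, y is the direction in which the jaws open and shut (so a half turn about z gives the same grasp; the last joint's range is limited). The gripper opens to 85 mm and grips with 20 to 120 N. Pads are 22 mm wide; open, the fingers measure 114 mm over their backs; the gripper's body (76 mm by 85 mm) begins 54 mm behind the grasp point. The pads swing forward as they close: fully open they stand 13 mm farther back than shut.
Start: joints at [-1.128, 0.321, -0.07, 1.45, 0.023, 1.371, -0.057], TCP at [0.27, 0.591, 0.199] pointing down, gripper open.
Joint ranges: [-2.86, 2.86], [-0.3, 2.09], [-1.38, 1.24], [0.06, 2.45], [-1.56, 4.7], [0.09, 2.05], [-2.69, 2.69]. Speed limits (rad/s): [2.57, 2.57, 3.14, 3.14, 3.14, 3.14, 3.14].

### API

Orientations are given as a unit quaternion [x, y, z, w].
In Python, from cell import robot gives the robot as it stands. The module is installed in compiled form; this text tells all that it offers.
- The arm moves only by the tool apply_moves, never from a script. Its argument "plan" is a list of rows, each an object with "dp": the shift along the tool's x, y, z in m, a list of three; "yaw": the turn about the tool's z in degrees; "claw": the closure in counts, from 0 (fully open) to 255 (shut). A call has 1 to 5 rows; each row is the pose to reach, as a shift and turn from the pose commanded when the call began, along the tool's axes at that moment; what a row does not reach only later rows make up. A row lasts 1/12 s, in which the tool goes at most 41.7 mm and 7.16 degrees, less where a joint would pass 70% of its speed; a pose out of reach is approached as far as the arm can. A call with a gripper value outside its range is refused whole. The fingers move at their own pace and stop on an object; "squeeze" is the grip in N (left out, the last holds). Time passes only in rows, so rows that repeat a pose let the fingers close. It gives the time, the measured TCP pose, the force and the opening at its end, in the units of the state.
- robot.state(): the state, without advancing time (a new reading comes with each control period).
- robot.camera(name): name is "side" or "top"; returns the picture (420x560x3 uint8, blue, green, red); there is no depth.
- robot.camera_params(name): a dict with "vertical_fov" (degrees; the focal length in pixels is half the picture's height over the tangent of half this angle, whatever the lens; pixels are square), "cx", "cy" (the principal point, pixels), "world_to_cam" (4x4, takes a point from world to camera coordinates). Camera axes: x right, y up, looking along -z (the intrinsics and any distortion apply to the point x, -y, -z); pixel columns grow to the right and rows downward; lengths in m; the calibration is good to about 2 mm. A picture is of the moment at which its call begins. camera_params takes no time and is no camera call.
- robot.close_job(): hands the job in, once; it reports no verdict.
The state is a dict: "t": time; "qpos": joint angles; "dq": joint speeds; "joint_efforts": joint torques, N m; "tool_pos": TCP position; "tcp_rot": TCP orientation; "force": force on the tool from outside, world axes, zero at the start; "wrist_torque": the same for the moment, N m; "finger_gap": finger opening in m.
Only numpy, scipy, OpenCV 4.12 (cv2) and the standard library are available. Lean on these libraries where they do the work, as an engineer would, in place of code of your own. Each camera call takes 0.05 s, during which the arm holds its last target.

## Working session

There is one attempt and no reset: what is moved stays moved. The work goes in short steps, Python scripts to look and compute and a tool call to move; the robot and the scene stay as the last step left them, time stands still between calls to the robot, and variables do not carry over. Pictures are saved under pics/ and viewed, and the job is handed in when it is done.

Besides the shell and the picture viewer there is one more tool, called after "Emit:" as name([rows], argument=value, ...), one row to a line, values as JSON. apply_moves: Moves the arm, as the interface text tells. Its arguments: {"type":"object","properties":{"plan":{"type":"array","items":{"type":"object","properties":{"dp":{"type":"array","items":{"type":"number"}},"yaw":{"type":"number"},"claw":{"type":"number"}}}},"squeeze":{"type":"number"}},"required":["plan"]}

```bash
mkdir -p pics; python3 - <<'E'
from cell import robot
import cv2,numpy as np
s=robot.state()
print({k:np.round(v,4).tolist() for k,v in s.items()}, robot.grip_point_offset)
for n in("side","top"):
    cv2.imwrite(f"pics/{n}0.png",robot.camera(n)); print(n,robot.camera_params(n))
E
```

```text
{'t': 0.0, 'qpos': [-1.1279, 0.3218, -0.0701, 1.4517, 0.0226, 1.3708, -0.057], 'dq': [0.0014, 0.0004, 0.0005, -0.0015, 0.0004, -0.0012, -0.0002], 'joint_efforts': [-0.0003, -49.3582, -0.3821, -31.4334, 0.0132, 0.0115, 0.0], 'tool_pos': [0.2701, 0.5906, 0.1981], 'tcp_rot': [0.2128, 0.9771, -0.001, -0.0002], 'force': [0.0845, -0.49, 0.082], 'wrist_torque': [0.0264, -0.0659, 0.0069], 'finger_gap': 0.0852} -0.0187
side {'vertical_fov': 49.29491846390509, 'cx': 277.3965062180681, 'cy': 208.08931497701113, 'world_to_cam': array([[ 0.67264121, -0.73995583, -0.00437748, -0.30390183],
       [ 0.39098936,  0.35038566,  0.85109177, -0.31478276],
       [-0.62823652, -0.57419095,  0.5249987 , -0.59074891],
       [ 0.        ,  0.        ,  0.        ,  1.        ]])}
top {'vertical_fov': 50.231007019332026, 'cx': 279.8505986970947, 'cy': 212.37935746783432, 'world_to_cam': array([[ 1.70581730e-02, -9.99854460e-01, -2.79158613e-04,
         1.06065895e-01],
       [ 9.96105123e-01,  1.69700491e-02,  8.65251505e-02,
        -5.40863546e-01],
       [-8.65078202e-02, -1.75403231e-03,  9.96249628e-01,
        -1.02238606e+00],
       [ 0.00000000e+00,  0.00000000e+00,  0.00000000e+00,
         1.00000000e+00]])}
```

View pics/top0.png

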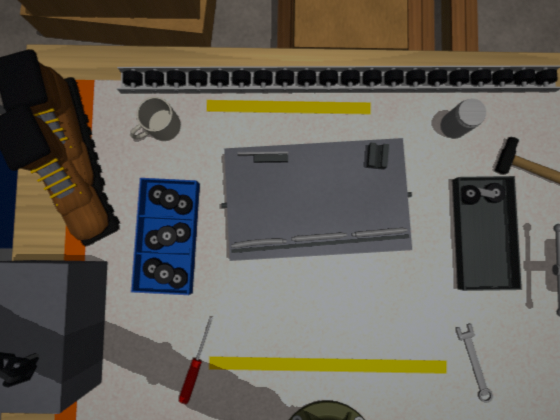

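View pics/side0.png

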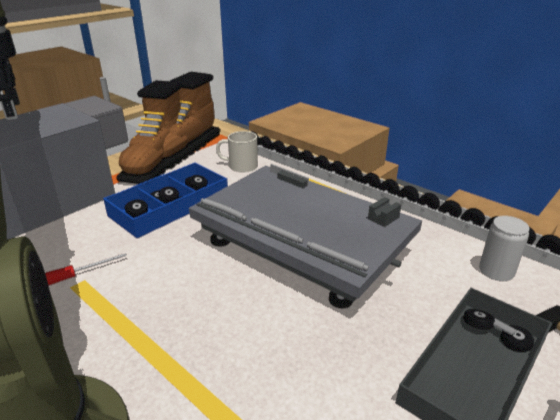

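The top view shows the plate at about (225–411, 139–258) px, turned slightly, with the axles along its lower edge. The scrap tray is on the right at (455–521, 177–290). I'll enlarge both.

```bash
python3 - <<'E'
import cv2
a=cv2.imread("pics/top0.png")
cv2.imwrite("pics/c1.png",cv2.resize(a[215:265,220:320],None,fx=8,fy=8,interpolation=cv2.INTER_CUBIC))
cv2.imwrite("pics/c2.png",cv2.resize(a[215:265,318:418],None,fx=8,fy=8,interpolation=cv2.INTER_CUBIC))
cv2.imwrite("pics/c3.png",cv2.resize(a[170:300,420:540],None,fx=4.6,fy=4.6,interpolation=cv2.INTER_CUBIC))
cv2.imwrite("pics/c4.png",cv2.resize(a[130:180,215:415],None,fx=4,fy=4,interpolation=cv2.INTER_CUBIC))
E
```

```text
(no output)
```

View pics/c1.png

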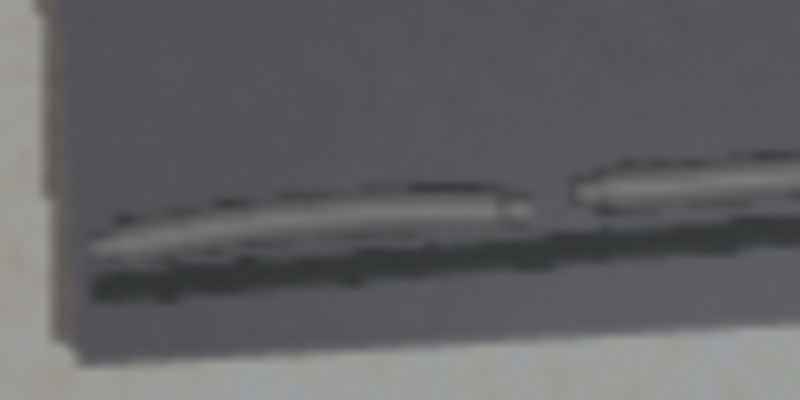

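View pics/c2.png

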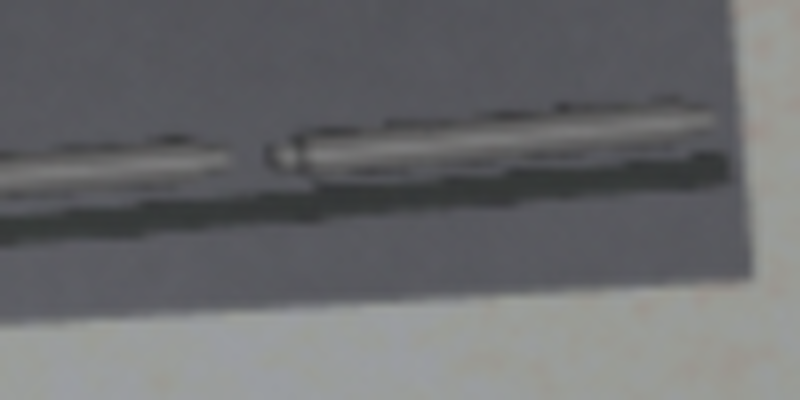

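View pics/c3.png

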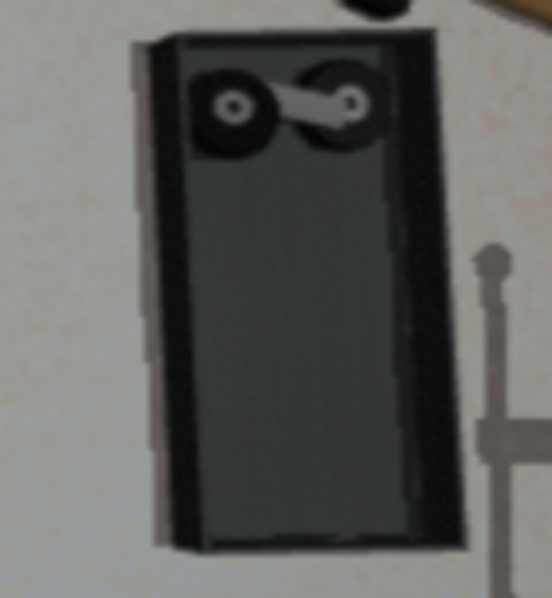

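View pics/c4.png

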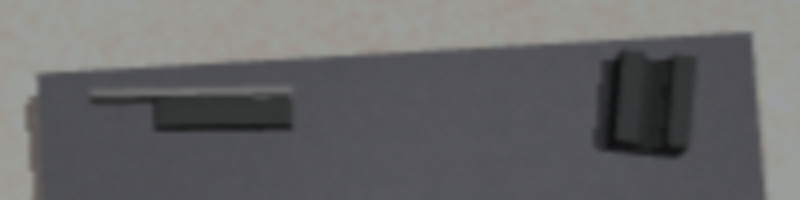

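Left axle appears bowed upward in the image; its ends are at crop-1 (90,248) and (530,210). The middle and right ones look straight. I'll work out positions and solve for the plate height.

```bash
cat > h.py <<'E'
import numpy as np, cv2
from cell import robot
def ray(n,u,v):
    p=robot.camera_params(n); f=210/np.tan(np.radians(p["vertical_fov"]/2))
    M=np.array(p["world_to_cam"]);R=M[:3,:3];t=M[:3,3]
    d=np.array([(u-p["cx"])/f,-(v-p["cy"])/f,-1]); return -R.T@t, R.T@d
def px(n,u,v,z):
    c,d=ray(n,u,v); return c+d*(z-c[2])/d[2]
def proj(n,P):
    p=robot.camera_params(n); f=210/np.tan(np.radians(p["vertical_fov"]/2))
    M=np.array(p["world_to_cam"]);q=M[:3,:3]@np.asarray(P)+M[:3,3]
    return p["cx"]+f*q[0]/-q[2], p["cy"]-f*q[1]/-q[2]
E
python3 - <<'E'
from h import *
C=dict(TL=(224.5,148.5),TR=(402.5,138.5),BR=(411.75,249.6),BL=(230,260.2))
for z in(.075,.08,.083):
    w={k:px("top",*v,z) for k,v in C.items()}
    n=np.linalg.norm
    print(z,*[n(w[a]-w[b]).round(4) for a,b in(("TL","TR"),("BL","BR"),("TL","BL"),("TR","BR"))])
    for k,v in w.items():print(k,v.round(4),np.round(proj("side",v),1))
def c1(x,y):return 220+x/8,215+y/8
def c2(x,y):return 318+x/8,215+y/8
for nm,a in dict(stripL=c1(92,288),stripR=c2(728,170),).items(): print(nm,px("top",*a,.081))
for nm,a in dict(Ll=c1(92,248),Lr=c1(532,210),Ml=c1(574,190),Mr=c2(230,159),Rl=c2(268,156),Rr=c2(714,120)).items(): print(nm,px("top",*a,.085).round(4))
def c3(x,y):return 420+x/4.6,170+y/4.6
print("tray rim",[px("top",*c3(*p),.042).round(4) for p in((150,38),(433,30),(467,549),(172,549))])
print("floor",[px("top",*c3(*p),.003).round(4) for p in((190,160),(210,535),(410,535))])
print("squ",[px("top",215+x/4,130+y/4,.1).round(4) for x,y in((90,97),(292,88),(155,130),(292,130))])
print("vb",[px("top",215+x/4,130+y/4,.11).round(4) for x,y in((615,52),(695,55),(685,155),(608,150))])
E
```

```text
0.075 0.4011 0.4009 0.2501 0.2497
TL [0.6764 0.242  0.075 ] [265.8 167.7]
TR [ 0.7061 -0.158   0.075 ] [423.  223.4]
BR [ 0.4572 -0.1768  0.075 ] [360.6 291.4]
BL [0.4271 0.223  0.075 ] [189.5 210.9]
0.08 0.3991 0.3988 0.2488 0.2484
TL [0.6753 0.2413 0.08  ] [265.6 166.1]
TR [ 0.7048 -0.1567  0.08  ] [422.5 221.3]
BR [ 0.4571 -0.1753  0.08  ] [360.1 288.6]
BL [0.4272 0.2224 0.08  ] [189.5 208.9]
0.083 0.3979 0.3976 0.248 0.2476
TL [0.6746 0.241  0.083 ] [265.5 165.2]
TR [ 0.704  -0.1558  0.083 ] [422.1 220. ]
BR [ 0.4571 -0.1744  0.083 ] [359.8 287. ]
BL [0.4273 0.2221 0.083 ] [189.5 207.7]
stripL [0.44731959 0.21955912 0.081     ]
stripR [ 0.48621751 -0.1692062   0.081     ]
Ll [0.4582 0.2194 0.085 ]
Lr [0.4706 0.0996 0.085 ]
Ml [0.4762 0.0882 0.085 ]
Mr [ 0.4867 -0.032   0.085 ]
Rl [ 0.4877 -0.0424  0.085 ]
Rr [ 0.4997 -0.1643  0.085 ]
tray rim [array([ 0.6232, -0.2821,  0.042 ]), array([ 0.6297, -0.4242,  0.042 ]), array([ 0.3722, -0.4336,  0.042 ]), array([ 0.3697, -0.2888,  0.042 ])]
floor [array([ 0.5663, -0.3168,  0.003 ]), array([ 0.3741, -0.3236,  0.003 ]), array([ 0.3758, -0.4256,  0.003 ])]
squ [array([0.6584, 0.21  , 0.1   ]), array([0.6653, 0.0996, 0.1   ]), array([0.6407, 0.174 , 0.1   ]), array([0.642 , 0.0992, 0.1   ])]
vb [array([ 0.6858, -0.0752,  0.11  ]), array([ 0.6849, -0.1185,  0.11  ]), array([ 0.6299, -0.1129,  0.11  ]), array([ 0.6319, -0.0714,  0.11  ])]
```

```bash
python3 - <<'E'
import cv2
a=cv2.imread("pics/side0.png")
cv2.imwrite("pics/s1.png",cv2.resize(a[160:310,180:430],None,fx=3.2,fy=3.2,interpolation=cv2.INTER_CUBIC))
cv2.imwrite("pics/s2.png",cv2.resize(a[280:420,390:560],None,fx=4,fy=4,interpolation=cv2.INTER_CUBIC))
E
```

```text
(no output)
```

View pics/s1.png

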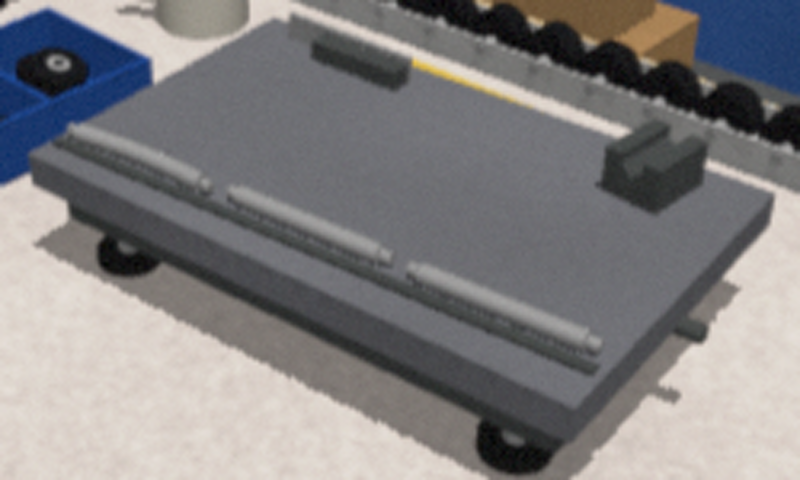

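View pics/s2.png

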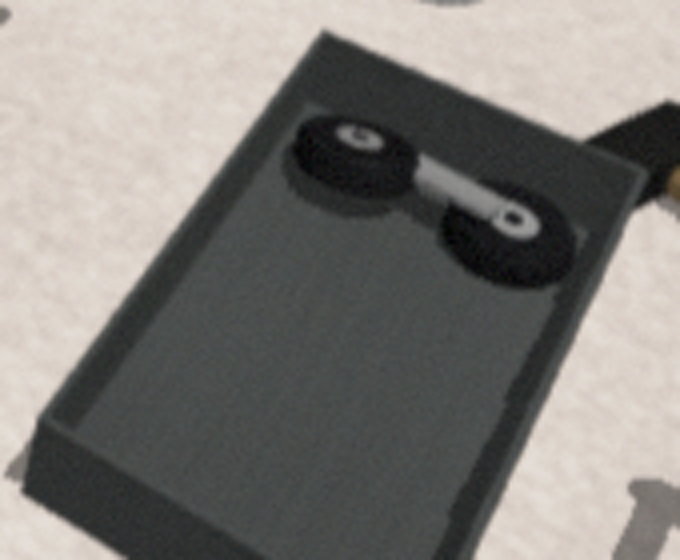

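```bash
cat >> h.py <<'E'
from scipy.spatial.transform import Rotation as Ro
YA=np.array([-0.0985,0.9951,0]); XA=np.array([0.9951,0.0985,0])
def go(target,jaw=None):
    """dp in the tool axes from measured pose; jaw = world angle deg of tool y"""
    s=robot.state(); R=Ro.from_quat(s["tcp_rot"]); d=R.inv().apply(np.array(target)-s["tool_pos"])
    y=R.apply([0,1,0]); a=np.degrees(np.arctan2(y[1],y[0]))
    print("t",round(s["t"],2),"pos",np.round(s["tool_pos"],4),"F",np.round(s["force"],1),"jawang",round(a,2),"gap",round(s["finger_gap"],4))
    print("dp mm",np.round(d*1000,1),"yaw", None if jaw is None else round(-((jaw-a+90)%180-90),2), "dist",np.linalg.norm(d).round(3))
E
python3 - <<'E'
from h import *
go([0.4752,0.0275,0.15],95.65)
c3=lambda x,y:(420+x/4.6,170+y/4.6)
P=[px("top",*c3(*p),.042) for p in((183,42),(433,30),(467,549),(207,549))]
for p in P: print(p.round(4),np.round(proj("side",p),1))
print(np.mean(P,0))
E
```

```text
t 0.1 pos [0.2701 0.5906 0.1982] F [0.5 1.2 0.1] jawang 65.43 gap 0.0854
dp mm [-420.7 -426.8   49. ] yaw -30.22 dist 0.601
[ 0.6214 -0.2986  0.042 ] [472.  289.8]
[ 0.6297 -0.4242  0.042 ] [552.6 323.3]
[ 0.3722 -0.4336  0.042 ] [498.2 444.1]
[ 0.37   -0.3059  0.042 ] [402.6 384.9]
[ 0.49831625 -0.36556823  0.042     ]
```

Emit:
apply_moves([
  {"dp":[-0.028,-0.028,0],"yaw":0,"claw":255},
  {"dp":[-0.056,-0.057,0],"yaw":0,"claw":255},
  {"dp":[-0.084,-0.085,0],"yaw":0,"claw":255},
  {"dp":[-0.112,-0.114,0],"yaw":0,"claw":255},
  {"dp":[-0.14,-0.142,0],"yaw":0,"claw":255},
], squeeze=40)

```text
t: 0.52
tool_pos: [0.3387, 0.4016, 0.1987]
tcp_rot: [0.213, 0.977, -0.0, -0.0]
force: [0.7, -0.4, 0.8]
finger_gap: 0.0257
```

Emit:
apply_moves([
  {"dp":[-0.028,-0.028,0],"yaw":0,"claw":255},
  {"dp":[-0.056,-0.057,0],"yaw":0,"claw":255},
  {"dp":[-0.084,-0.085,0],"yaw":0,"claw":255},
  {"dp":[-0.112,-0.114,0],"yaw":0,"claw":255},
  {"dp":[-0.14,-0.142,0],"yaw":0,"claw":255},
])

```text
t: 0.93
tool_pos: [0.4069, 0.2143, 0.199]
tcp_rot: [0.213, 0.977, 0.0, -0.0]
force: [0.9, -0.7, -1.3]
finger_gap: -0.0003
```

Emit:
apply_moves([
  {"dp":[-0.028,-0.028,0.005],"yaw":-6,"claw":255},
  {"dp":[-0.056,-0.057,0.012],"yaw":-12,"claw":255},
  {"dp":[-0.084,-0.085,0.024],"yaw":-18,"claw":255},
  {"dp":[-0.112,-0.114,0.036],"yaw":-24,"claw":255},
  {"dp":[-0.14,-0.142,0.048],"yaw":-30,"claw":255},
])

```text
t: 1.35
tool_pos: [0.4713, 0.0381, 0.1542]
tcp_rot: [-0.043, 0.999, 0.0, 0.0]
force: [-0.2, 0.9, 0.2]
finger_gap: -0.0
```

```bash
python3 - <<'E'
from h import *
go([0.4752,0.0275,0.11],95.65)
E
```

```text
t 1.35 pos [0.4713 0.0381 0.1542] F [-0.2  0.9  0.2] jawang 94.89 gap -0.0
dp mm [ -2.9 -10.9  44.2] yaw -0.76 dist 0.046
```

Emit:
apply_moves([
  {"dp":[0,0,0.015],"yaw":0,"claw":255},
  {"dp":[0,0,0.028],"yaw":0,"claw":255},
  {"dp":[0,0,0.04],"yaw":0,"claw":255},
  {"dp":[0,0,0.046],"yaw":0,"claw":255},
  {"dp":[0,0,0.046],"yaw":0,"claw":255},
])

```text
t: 1.77
tool_pos: [0.4699, 0.04, 0.1072]
tcp_rot: [-0.04, 0.999, -0.0, -0.002]
force: [0.0, -0.1, -1.0]
finger_gap: -0.0
```

```bash
python3 - <<'E'
from h import *
go([0.4752,0.0275,0.092],95.65)
cv2.imwrite("pics/side1.png",cv2.resize(robot.camera("side")[130:310,180:430],None,fx=3.2,fy=3.2))
E
```

```text
t 1.77 pos [0.4699 0.04   0.1072] F [ 0.  -0.1 -1. ] jawang 94.64 gap -0.0
dp mm [ -4.3 -12.9  15.2] yaw -1.01 dist 0.02
```

View pics/side1.png

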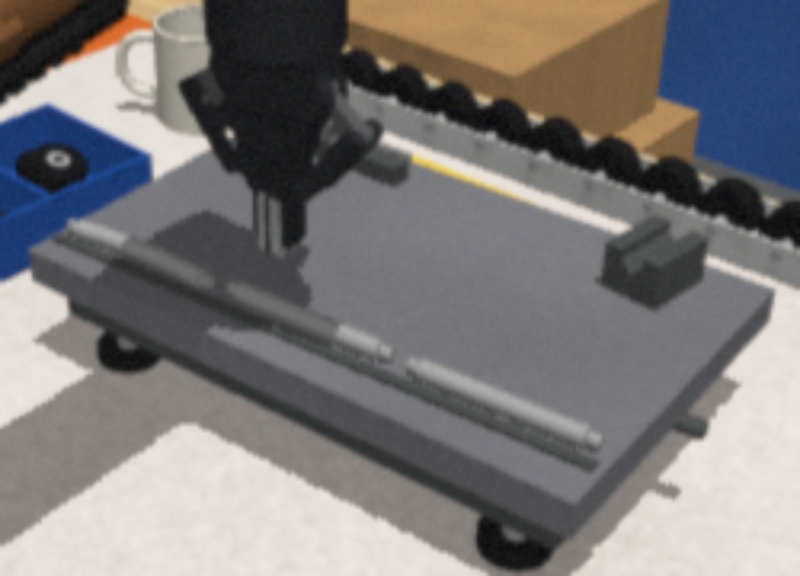

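The closed fingertips hang about 13 mm left of and slightly behind the middle axle's centre, so I'm correcting before landing.

Emit:
apply_moves([
  {"dp":[-0.002,-0.006,0.003],"yaw":-1,"claw":255},
  {"dp":[-0.0043,-0.013,0.006],"yaw":-1,"claw":255},
  {"dp":[-0.0043,-0.013,0.008],"yaw":-1,"claw":255},
  {"dp":[-0.0043,-0.013,0.008],"yaw":-1,"claw":255},
])

```text
t: 2.15
tool_pos: [0.4767, 0.0273, 0.1008]
tcp_rot: [-0.048, 0.999, 0.0, -0.0]
force: [-0.8, -0.1, -0.1]
finger_gap: 0.0001
```

```bash
python3 - <<'E'
from h import *
go([0.4752,0.0275,0.092],95.65)
E
```

```text
t 2.15 pos [0.4767 0.0273 0.1008] F [-0.8 -0.1 -0.1] jawang 95.56 gap 0.0001
dp mm [1.5 0.4 8.8] yaw -0.09 dist 0.009
```

Emit:
apply_moves([
  {"dp":[0.001,0,0.001],"yaw":0,"claw":255},
  {"dp":[0.0015,0,0.002],"yaw":0,"claw":255},
  {"dp":[0.0015,0,0.003],"yaw":0,"claw":255},
  {"dp":[0.0015,0,0.004],"yaw":0,"claw":255},
  {"dp":[0.0015,0,0.005],"yaw":0,"claw":255},
])

```text
t: 2.57
tool_pos: [0.4751, 0.0277, 0.0957]
tcp_rot: [-0.049, 0.999, 0.0, 0.0]
force: [0.1, -0.2, 0.6]
finger_gap: -0.0003
```

Emit:
apply_moves([
  {"dp":[0,0,0.001],"yaw":0,"claw":255},
])

```text
t: 2.65
tool_pos: [0.4752, 0.0276, 0.0947]
tcp_rot: [-0.049, 0.999, 0.0, 0.0]
force: [1.0, 0.4, -0.0]
finger_gap: 0.0
```

Emit:
apply_moves([
  {"dp":[0,0,0.0005],"yaw":0,"claw":255},
])

```text
t: 2.73
tool_pos: [0.4751, 0.0275, 0.0941]
tcp_rot: [-0.049, 0.999, 0.0, -0.0]
force: [-0.4, 0.5, 0.2]
finger_gap: 0.0
```

Emit:
apply_moves([
  {"dp":[0,0,0.0007],"yaw":0,"claw":255},
])

```text
t: 2.82
tool_pos: [0.4752, 0.0275, 0.0935]
tcp_rot: [-0.049, 0.999, 0.0, -0.0]
force: [0.3, 0.2, 0.2]
finger_gap: 0.0001
```

Emit:
apply_moves([
  {"dp":[0,0,0.0005],"yaw":0,"claw":255},
])

```text
t: 2.9
tool_pos: [0.4751, 0.0275, 0.093]
tcp_rot: [-0.049, 0.999, 0.0, -0.0]
force: [-0.9, 0.7, 0.0]
finger_gap: 0.0
```

Emit:
apply_moves([
  {"dp":[0,0,0.0005],"yaw":0,"claw":255},
])

```text
t: 2.98
tool_pos: [0.4752, 0.0275, 0.0925]
tcp_rot: [-0.049, 0.999, 0.0, -0.0]
force: [-0.1, -1.0, -0.6]
finger_gap: 0.0
```

Emit:
apply_moves([
  {"dp":[0,0,0.0005],"yaw":0,"claw":255},
])

```text
t: 3.07
tool_pos: [0.4752, 0.0275, 0.092]
tcp_rot: [-0.049, 0.999, 0.0, 0.0]
force: [-0.0, -0.3, -0.8]
finger_gap: 0.0002
```

Emit:
apply_moves([
  {"dp":[0,0,0.0005],"yaw":0,"claw":255},
])

```text
t: 3.15
tool_pos: [0.4752, 0.0275, 0.0915]
tcp_rot: [-0.049, 0.999, 0.0, 0.0]
force: [-0.7, 0.6, -0.4]
finger_gap: 0.0002
```

Emit:
apply_moves([
  {"dp":[0,0,0.0005],"yaw":0,"claw":255},
])

```text
t: 3.23
tool_pos: [0.4752, 0.0275, 0.091]
tcp_rot: [-0.049, 0.999, 0.0, 0.0]
force: [-0.1, 0.4, -0.1]
finger_gap: -0.0
```

Emit:
apply_moves([
  {"dp":[0,0,0.0005],"yaw":0,"claw":255},
])

```text
t: 3.32
tool_pos: [0.4752, 0.0275, 0.0905]
tcp_rot: [-0.049, 0.999, 0.0, 0.0]
force: [0.0, 0.0, 0.3]
finger_gap: 0.0001
```

Emit:
apply_moves([
  {"dp":[0,0,0.0005],"yaw":0,"claw":255},
])

```text
t: 3.4
tool_pos: [0.4751, 0.0275, 0.09]
tcp_rot: [-0.049, 0.999, 0.0, -0.0]
force: [0.0, 0.6, -0.4]
finger_gap: 0.0
```

Emit:
apply_moves([
  {"dp":[0,0,0.0005],"yaw":0,"claw":255},
])

```text
t: 3.48
tool_pos: [0.4751, 0.0275, 0.0895]
tcp_rot: [-0.049, 0.999, 0.0, -0.0]
force: [0.6, -0.1, -0.3]
finger_gap: 0.0001
```

Emit:
apply_moves([
  {"dp":[0,0,0.0004],"yaw":0,"claw":255},
])

```text
t: 3.57
tool_pos: [0.4751, 0.0275, 0.0891]
tcp_rot: [-0.049, 0.999, 0.0, -0.0]
force: [-0.7, 0.2, -0.2]
finger_gap: -0.0002
```

```bash
python3 - <<'E'
from h import *
a=robot.camera("side");b=robot.camera("top")
cv2.imwrite("pics/a2.png",np.vstack([cv2.resize(a[200:270,230:370],None,fx=5.7,fy=4.2,interpolation=2)]))
cv2.imwrite("pics/b2.png",cv2.resize(b[200:270,250:370],None,fx=6.5,fy=6.5,interpolation=2))
for P in([.4751,.0275,.0891],[.4815,.0281,.089]): print(proj("side",P),proj("top",P))
E
```

```text
(np.float64(274.69342662000696), np.float64(231.31662927653497)) (np.float64(319.67312343325244), np.float64(239.69598804191025))
(np.float64(276.7559018452802), np.float64(229.80369550834178)) (np.float64(319.42103837616673), np.float64(236.7490551253785))
```

View pics/a2.png

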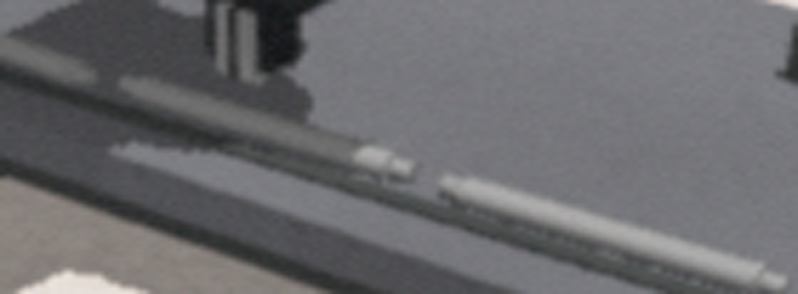

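View pics/b2.png

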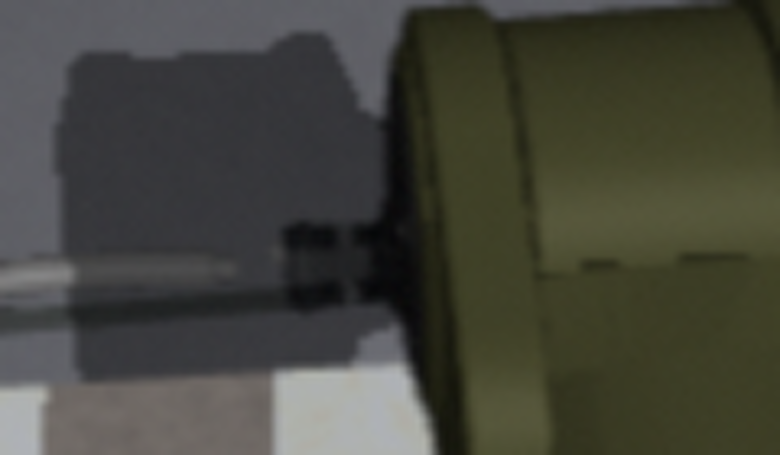

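```bash
python3 - <<'E'
from h import *
c,d=ray("side",271.8,219.5)
for z in(.077,.09,.1,.11,.12): print((c+d*(z-c[2])/d[2]).round(4))
print("prev",proj("side",[.4699,.04,.1072]))
c,d=ray("side",262.8,208)
for z in(.09,.107,.12,.13): print((c+d*(z-c[2])/d[2]).round(4))
for P in([.4752,.0275,.0891],): print(P)
# journals of middle axle seen in side now: left end crop(122,83), right end (413,168)
for z in(.08,.083,.086): print([px("side",230+x/5.7,200+y/4.2,z).round(4) for x,y in((122,83),(413,168),(440,185),(785,283))])
E
```

```text
[0.5147 0.0719 0.077 ]
[0.5002 0.0582 0.09  ]
[0.489  0.0477 0.1   ]
[0.4779 0.0372 0.11  ]
[0.4667 0.0266 0.12  ]
prev (np.float64(267.79081122409974), np.float64(221.94044897085192))
[0.5193 0.1008 0.09  ]
[0.4996 0.0814 0.107 ]
[0.4846 0.0666 0.12  ]
[0.473  0.0552 0.13  ]
[0.4752, 0.0275, 0.0891]
[array([0.4836, 0.0982, 0.08  ]), array([ 0.4983, -0.0211,  0.08  ]), array([ 0.4943, -0.0356,  0.08  ]), array([ 0.511 , -0.1549,  0.08  ])]
[array([0.4804, 0.0949, 0.083 ]), array([ 0.495 , -0.0237,  0.083 ]), array([ 0.4911, -0.0382,  0.083 ]), array([ 0.5077, -0.1567,  0.083 ])]
[array([0.4773, 0.0916, 0.086 ]), array([ 0.4918, -0.0263,  0.086 ]), array([ 0.4878, -0.0407,  0.086 ]), array([ 0.5043, -0.1585,  0.086 ])]
```

```bash
python3 - <<'E'
from h import *
a=robot.camera("side")[165:250,230:330].astype(float)
g=np.clip((a/255)**0.5*255,0,255).astype(np.uint8)
cv2.imwrite("pics/a3.png",cv2.resize(g,None,fx=7,fy=7,interpolation=cv2.INTER_LANCZOS4))
E
```

```text
(no output)
```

View pics/a3.png

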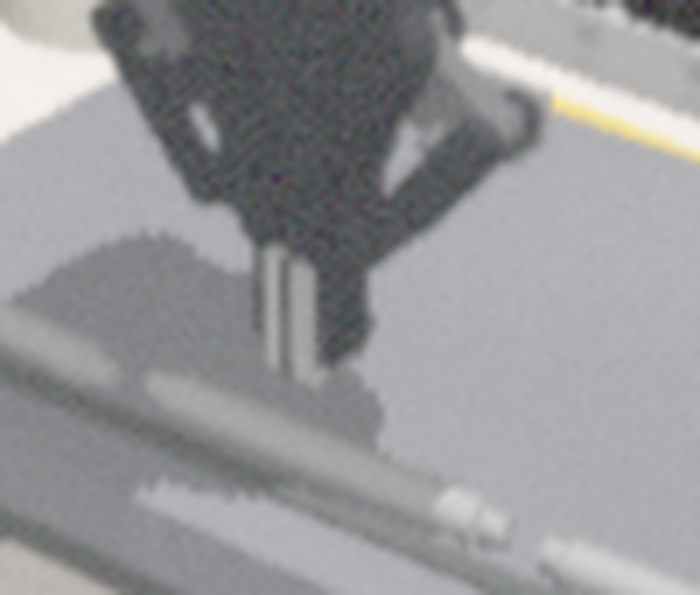

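```bash
python3 - <<'E'
from h import *
print(proj("side",[.2701,.5906,.198]),proj("side",[.2701,.5906,.225]), proj("top",[.2701,.5906,.198]))
for z in(.089,.1,.11,.117,.12): print(z,np.round(proj("side",[.4752,.0275,z]),1))
a=cv2.imread("pics/side0.png")[0:140,0:120]
cv2.imwrite("pics/a4.png",cv2.resize(np.clip((a/255.)**.5*255,0,255).astype(np.uint8),None,fx=4,fy=4))
E
```

```text
(np.float64(19.91624452511803), np.float64(131.65174311692877)) (np.float64(16.142287291441676), np.float64(119.83152189156266)) (np.float64(26.785019880964683), np.float64(341.3975025894142))
0.089 [274.7 231.3]
0.1 [274.7 226.5]
0.11 [274.6 222. ]
0.117 [274.6 218.8]
0.12 [274.6 217.4]
```

View pics/a4.png

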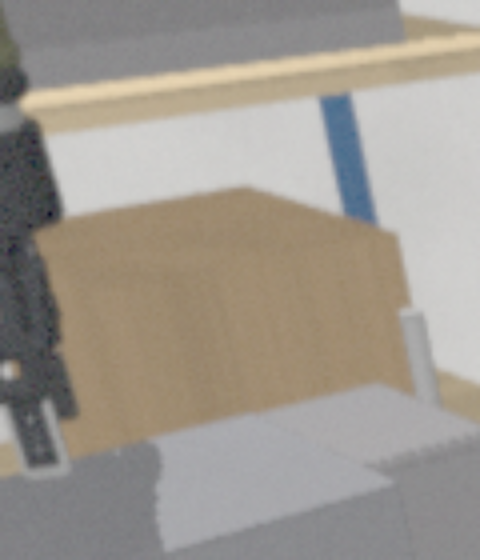

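```bash
python3 - <<'E'
from h import *
for s in(1,-1):
  for z in(.198,.211,.225,.238): print(s,z,np.round(proj("side",np.array([.2701,.5906,z])+s*.043*np.array([.416,.909,0])),1))
E
```

```text
1 0.198 [ 20.8 125. ]
1 0.211 [ 19.1 119.4]
1 0.225 [ 17.2 113.4]
1 0.238 [ 15.4 107.8]
-1 0.198 [ 18.9 138.8]
-1 0.211 [ 17.1 133. ]
-1 0.225 [ 15.  126.7]
-1 0.238 [ 13.1 120.7]
```

```bash
python3 - <<'E'
from h import *
for z in(.13,.15,.17,.2): print(z,np.round(proj("top",[.4752,.0275+.055,z]),1),np.round(proj("top",[.50,.058+.055,z]),1))
E
python3 - <<'E'
import sys; sys.path.insert(0,'.')
from h import *
b=robot.camera("top")[150:300,240:400]
cv2.imwrite("pics/b3.png",cv2.resize(np.clip((b/255.)**.5*255,0,255).astype(np.uint8),None,fx=5,fy=4,interpolation=2))
E
```

```text
0.13 [295.  238.7] [280.6 226.6]
0.15 [295.4 238.4] [280.6 226. ]
0.17 [295.7 238.1] [280.6 225.5]
0.2 [296.2 237.7] [280.7 224.6]
```

View pics/b3.png

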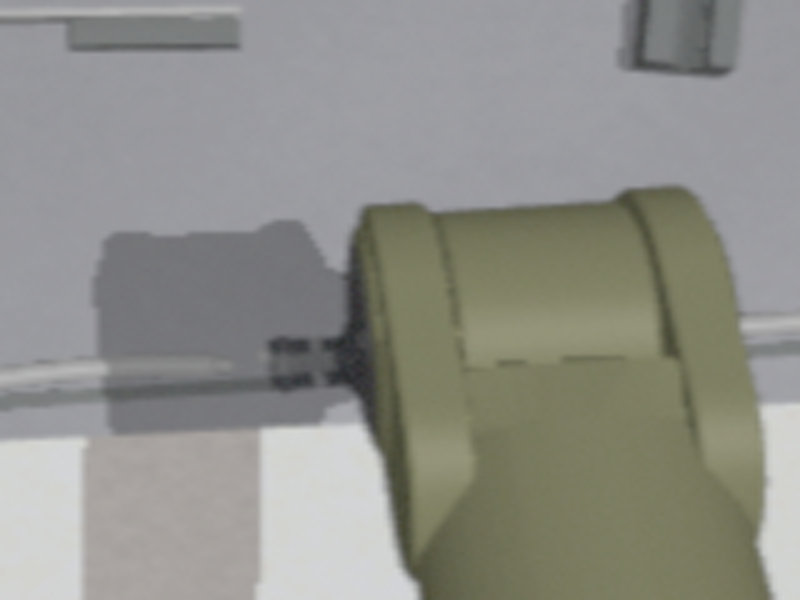

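Both views agree: the fingertips are above the middle axle in x and y, but they look about 25 mm higher than the reported TCP. There is no contact yet, so I'm going down gently by force.

Emit:
apply_moves([
  {"dp":[0,0,0.001],"yaw":0,"claw":255},
  {"dp":[0,0,0.002],"yaw":0,"claw":255},
  {"dp":[0,0,0.003],"yaw":0,"claw":255},
])

```text
t: 4.02
tool_pos: [0.4751, 0.0275, 0.086]
tcp_rot: [-0.049, 0.999, 0.0, -0.0]
force: [0.1, -0.2, -0.3]
finger_gap: 0.0002
```

Emit:
apply_moves([
  {"dp":[0,0,0.001],"yaw":0,"claw":255},
  {"dp":[0,0,0.002],"yaw":0,"claw":255},
  {"dp":[0,0,0.003],"yaw":0,"claw":255},
])

```text
t: 4.27
tool_pos: [0.4751, 0.0275, 0.083]
tcp_rot: [-0.049, 0.999, 0.0, -0.0]
force: [0.3, 0.2, 0.6]
finger_gap: 0.0003
```

Emit:
apply_moves([
  {"dp":[0,0,0.001],"yaw":0,"claw":255},
  {"dp":[0,0,0.002],"yaw":0,"claw":255},
  {"dp":[0,0,0.003],"yaw":0,"claw":255},
])

```text
t: 4.52
tool_pos: [0.4751, 0.0275, 0.08]
tcp_rot: [-0.049, 0.999, 0.0, -0.0]
force: [-0.3, 0.8, -0.4]
finger_gap: -0.0002
```

```bash
python3 - <<'E'
from h import *
a=robot.camera("side")[165:250,230:330].astype(float)
g=np.clip((a/255)**0.5*255,0,255).astype(np.uint8)
cv2.imwrite("pics/a5.png",cv2.resize(g,None,fx=7,fy=7,interpolation=cv2.INTER_LANCZOS4))
E
```

```text
(no output)
```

View pics/a5.png

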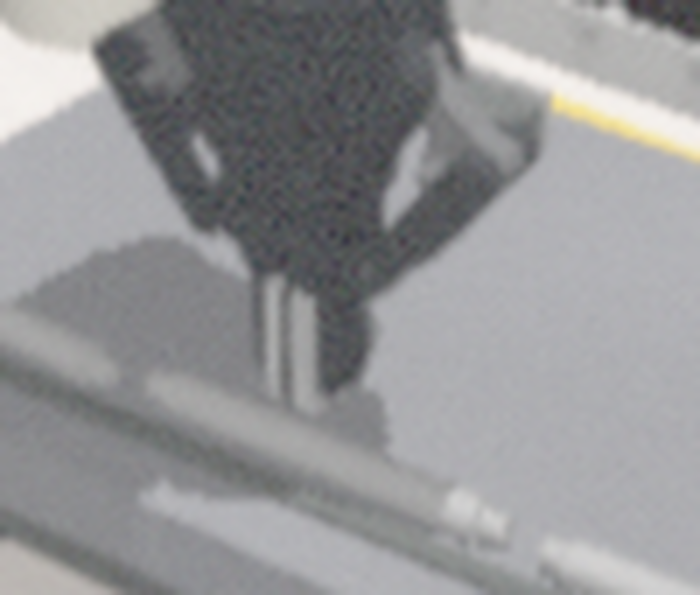

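Emit:
apply_moves([
  {"dp":[0,0,0.001],"yaw":0,"claw":255},
  {"dp":[0,0,0.002],"yaw":0,"claw":255},
])

```text
t: 4.73
tool_pos: [0.4752, 0.0275, 0.0781]
tcp_rot: [-0.049, 0.999, 0.0, 0.0]
force: [-0.7, -0.4, -0.9]
finger_gap: -0.0003
```

Emit:
apply_moves([
  {"dp":[0,0,0.001],"yaw":0,"claw":255},
  {"dp":[0,0,0.0015],"yaw":0,"claw":255},
])

```text
t: 4.9
tool_pos: [0.4751, 0.0275, 0.0765]
tcp_rot: [-0.049, 0.999, 0.0, -0.0]
force: [-0.3, 1.0, 0.7]
finger_gap: -0.0002
```

Emit:
apply_moves([
  {"dp":[0,0,0.0007],"yaw":0,"claw":255},
])

```text
t: 4.98
tool_pos: [0.4751, 0.0275, 0.0759]
tcp_rot: [-0.049, 0.999, 0.0, -0.0]
force: [0.0, 0.2, 0.5]
finger_gap: -0.0001
```

Emit:
apply_moves([
  {"dp":[0,0,0.0007],"yaw":0,"claw":255},
])

```text
t: 5.07
tool_pos: [0.4752, 0.0275, 0.0752]
tcp_rot: [-0.049, 0.999, 0.0, 0.0]
force: [-0.3, 0.7, -0.1]
finger_gap: -0.0002
```

Emit:
apply_moves([
  {"dp":[0,0,0.0007],"yaw":0,"claw":255},
])

```text
t: 5.15
tool_pos: [0.4752, 0.0275, 0.0745]
tcp_rot: [-0.049, 0.999, 0.0, 0.0]
force: [0.9, -0.1, -0.6]
finger_gap: 0.0001
```

Emit:
apply_moves([
  {"dp":[-0.0015,0,0],"yaw":0,"claw":255},
  {"dp":[-0.003,0,0],"yaw":0,"claw":255},
  {"dp":[-0.003,0,0.0006],"yaw":0,"claw":255},
])

```text
t: 5.4
tool_pos: [0.4787, 0.0279, 0.0741]
tcp_rot: [-0.049, 0.999, 0.0, 0.0]
force: [-0.4, 0.1, -0.7]
finger_gap: -0.0001
```

Emit:
apply_moves([
  {"dp":[0,0,0.0007],"yaw":0,"claw":255},
])

```text
t: 5.48
tool_pos: [0.4783, 0.0278, 0.0733]
tcp_rot: [-0.049, 0.999, 0.0, 0.0]
force: [-0.7, 0.0, 0.1]
finger_gap: -0.0001
```

Emit:
apply_moves([
  {"dp":[0,0,0.0007],"yaw":0,"claw":255},
])

```text
t: 5.57
tool_pos: [0.4782, 0.0278, 0.0725]
tcp_rot: [-0.049, 0.999, 0.0, -0.0]
force: [0.0, 0.2, -0.2]
finger_gap: -0.0
```

Emit:
apply_moves([
  {"dp":[0,0,0.0007],"yaw":0,"claw":255},
])

```text
t: 5.65
tool_pos: [0.4781, 0.0278, 0.0717]
tcp_rot: [-0.049, 0.999, 0.0, -0.0]
force: [0.2, -0.3, -0.1]
finger_gap: 0.0001
```

Emit:
apply_moves([
  {"dp":[0,0,0.0007],"yaw":0,"claw":255},
])

```text
t: 5.73
tool_pos: [0.478, 0.0278, 0.071]
tcp_rot: [-0.049, 0.999, 0.0, -0.0]
force: [0.3, 0.3, -0.3]
finger_gap: 0.0001
```

```bash
python3 - <<'E'
from h import *
a=robot.camera("side")[165:250,230:330].astype(float)
g=np.clip((a/255)**0.5*255,0,255).astype(np.uint8)
cv2.imwrite("pics/a6.png",cv2.resize(g,None,fx=7,fy=7,interpolation=cv2.INTER_LANCZOS4))
E
```

```text
(no output)
```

View pics/a6.png

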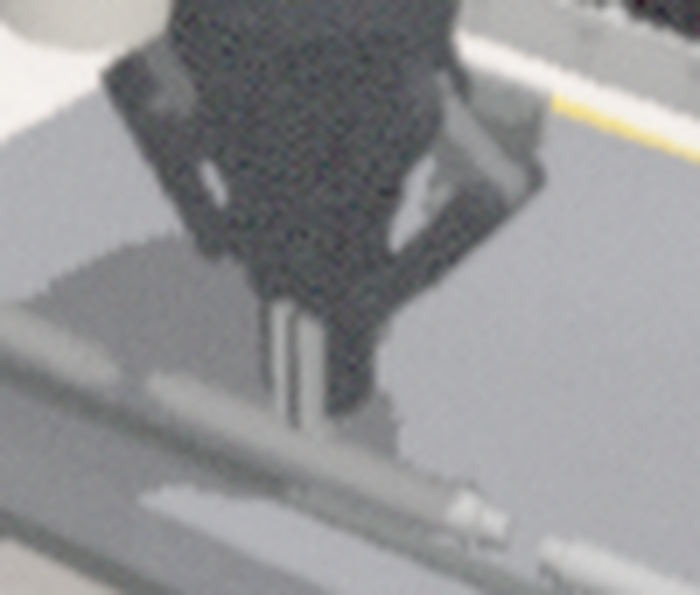

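Emit:
apply_moves([
  {"dp":[0,0,0.0008],"yaw":0,"claw":255},
])

```text
t: 5.87
tool_pos: [0.4782, 0.0278, 0.0703]
tcp_rot: [-0.049, 0.999, 0.0, 0.0]
force: [-0.3, -0.2, -0.3]
finger_gap: 0.0002
```

Emit:
apply_moves([
  {"dp":[0,0,0.0008],"yaw":0,"claw":255},
])

```text
t: 5.95
tool_pos: [0.4782, 0.0278, 0.0695]
tcp_rot: [-0.049, 0.999, 0.0, 0.0]
force: [-0.2, -1.2, 0.2]
finger_gap: 0.0002
```

Emit:
apply_moves([
  {"dp":[0,0,0.0008],"yaw":0,"claw":255},
])

```text
t: 6.03
tool_pos: [0.4781, 0.0278, 0.0687]
tcp_rot: [-0.049, 0.999, 0.0, 0.0]
force: [-0.6, 0.5, -0.2]
finger_gap: -0.0003
```

Emit:
apply_moves([
  {"dp":[0,0,0.0006],"yaw":0,"claw":255},
])

```text
t: 6.12
tool_pos: [0.4781, 0.0278, 0.068]
tcp_rot: [-0.049, 0.999, 0.0, -0.0]
force: [0.2, -1.2, -0.7]
finger_gap: -0.0001
```

Emit:
apply_moves([
  {"dp":[0,0,0.0006],"yaw":0,"claw":255},
])

```text
t: 6.2
tool_pos: [0.4781, 0.0278, 0.0675]
tcp_rot: [-0.049, 0.999, 0.0, -0.0]
force: [0.7, 0.2, 0.9]
finger_gap: -0.0001
```

Emit:
apply_moves([
  {"dp":[0,0,0.0006],"yaw":0,"claw":255},
])

```text
t: 6.28
tool_pos: [0.4781, 0.0278, 0.0669]
tcp_rot: [-0.049, 0.999, 0.0, -0.0]
force: [0.5, -0.2, -0.2]
finger_gap: -0.0003
```

Emit:
apply_moves([
  {"dp":[0,0,0.0006],"yaw":0,"claw":255},
])

```text
t: 6.37
tool_pos: [0.4782, 0.0278, 0.0663]
tcp_rot: [-0.049, 0.999, 0.0, 0.0]
force: [0.0, -0.2, -0.3]
finger_gap: -0.0003
```

Emit:
apply_moves([
  {"dp":[0,0,0.0006],"yaw":0,"claw":255},
])

```text
t: 6.45
tool_pos: [0.4781, 0.0278, 0.0657]
tcp_rot: [-0.049, 0.999, 0.0, -0.0]
force: [-0.2, -0.9, -0.2]
finger_gap: -0.0002
```

Emit:
apply_moves([
  {"dp":[0,0,0.0006],"yaw":0,"claw":255},
])

```text
t: 6.53
tool_pos: [0.4781, 0.0278, 0.0651]
tcp_rot: [-0.049, 0.999, 0.0, -0.0]
force: [1.1, 0.6, -0.7]
finger_gap: -0.0001
```

Emit:
apply_moves([
  {"dp":[0,0,0.0006],"yaw":0,"claw":255},
])

```text
t: 6.62
tool_pos: [0.4781, 0.0278, 0.0645]
tcp_rot: [-0.049, 0.999, 0.0, -0.0]
force: [-0.4, -0.5, -0.6]
finger_gap: -0.0004
```

```bash
python3 - <<'E'
from h import *
a=robot.camera("side")[185:255,240:320].astype(float)
g=np.clip((a/255)**0.5*255,0,255).astype(np.uint8)
cv2.imwrite("pics/a7.png",cv2.resize(g,None,fx=8,fy=8,interpolation=cv2.INTER_LANCZOS4))
E
```

```text
(no output)
```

View pics/a7.png

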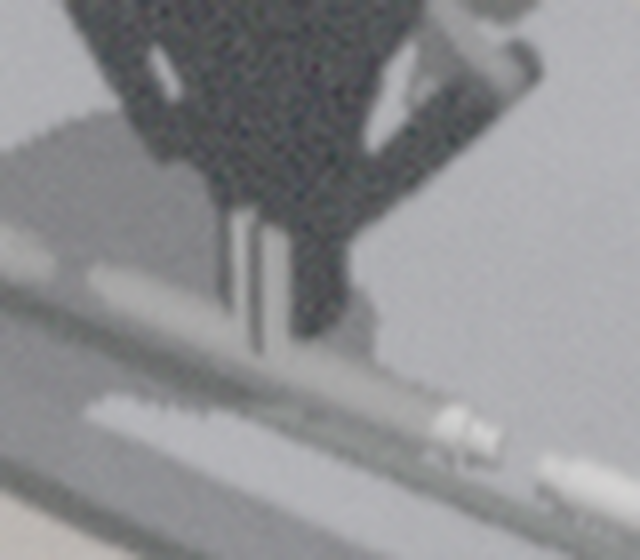

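```bash
python3 - <<'E'
from h import *
for z in(.15,.17,.19): print(px("top",294,240.5,z), px("top",299,240.5,z))
for z in(.085,.09,.0935): print(np.round(proj("side",[.4781,.0278,z]),1),np.round(proj("side",[.4815,.0281,z]),1))
b=robot.camera("top")[215:265,270:350]
cv2.imwrite("pics/b7.png",cv2.resize(np.clip((b/255.)**.5*255,0,255).astype(np.uint8),None,fx=9,fy=9,interpolation=2))
E
```

```text
[0.47091041 0.08520631 0.15      ] [0.47108432 0.07500854 0.15      ]
[0.47042084 0.08582309 0.17      ] [0.47059095 0.07584813 0.17      ]
[0.46993127 0.08643986 0.19      ] [0.47009758 0.07668772 0.19      ]
[275.7 232.4] [276.8 231.6]
[275.7 230.2] [276.8 229.4]
[275.6 228.6] [276.7 227.8]
```

View pics/b7.png

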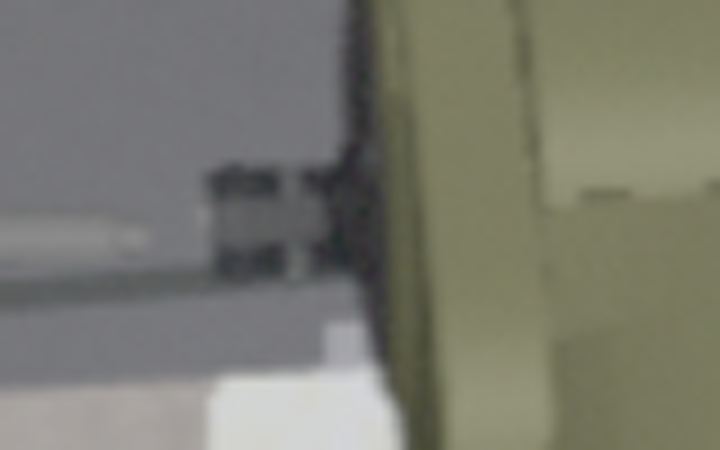

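Emit:
apply_moves([
  {"dp":[0,0,0.0006],"yaw":0,"claw":255},
])

```text
t: 6.8
tool_pos: [0.4782, 0.0278, 0.064]
tcp_rot: [-0.049, 0.999, 0.0, 0.0]
force: [1.2, 0.5, -0.1]
finger_gap: -0.0003
```

Emit:
apply_moves([
  {"dp":[0,0,0.0005],"yaw":0,"claw":255},
])

```text
t: 6.88
tool_pos: [0.4782, 0.0278, 0.0634]
tcp_rot: [-0.049, 0.999, 0.0, 0.0]
force: [-0.6, 0.2, 0.4]
finger_gap: 0.0002
```

Emit:
apply_moves([
  {"dp":[0,0,0.0005],"yaw":0,"claw":255},
])

```text
t: 6.97
tool_pos: [0.4781, 0.0278, 0.0629]
tcp_rot: [-0.049, 0.999, 0.0, 0.0]
force: [-0.0, -0.7, 0.4]
finger_gap: 0.0001
```

Emit:
apply_moves([
  {"dp":[0,0,0.0005],"yaw":0,"claw":255},
])

```text
t: 7.05
tool_pos: [0.4781, 0.0278, 0.0624]
tcp_rot: [-0.049, 0.999, 0.0, 0.0]
force: [-0.9, 0.4, 0.0]
finger_gap: 0.0001
```

Emit:
apply_moves([
  {"dp":[0,0,0.0005],"yaw":0,"claw":255},
])

```text
t: 7.13
tool_pos: [0.4781, 0.0278, 0.0619]
tcp_rot: [-0.049, 0.999, 0.0, -0.0]
force: [1.0, 0.0, 0.7]
finger_gap: 0.0002
```

Emit:
apply_moves([
  {"dp":[0,0,0.0005],"yaw":0,"claw":255},
])

```text
t: 7.22
tool_pos: [0.4784, 0.0278, 0.0617]
tcp_rot: [-0.049, 0.999, 0.0, 0.0]
force: [-0.5, -0.4, 4.0]
finger_gap: -0.0
```

Emit:
apply_moves([
  {"dp":[0,0,0.0005],"yaw":0,"claw":255},
])

```text
t: 7.3
tool_pos: [0.4789, 0.0279, 0.0616]
tcp_rot: [-0.049, 0.999, 0.0, 0.001]
force: [0.3, 0.5, 6.3]
finger_gap: 0.0003
```

Emit:
apply_moves([
  {"dp":[0,0,0.0005],"yaw":0,"claw":255},
])

```text
t: 7.38
tool_pos: [0.4794, 0.0279, 0.0616]
tcp_rot: [-0.049, 0.999, 0.0, 0.001]
force: [0.4, -0.7, 9.3]
finger_gap: -0.0002
```

```bash
python3 - <<'E'
from h import *
a=robot.camera("side")[185:255,240:320].astype(float)
g=np.clip((a/255)**0.5*255,0,255).astype(np.uint8)
cv2.imwrite("pics/a8.png",cv2.resize(g,None,fx=8,fy=8,interpolation=cv2.INTER_LANCZOS4))
E
```

```text
(no output)
```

View pics/a8.png

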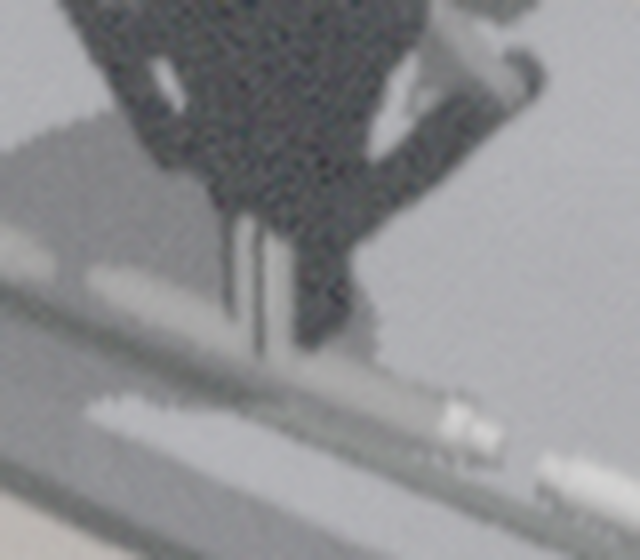

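Contact at reported z ≈ 0.0617, with stiffness about 5 N/mm. I'm easing off to around 5 N and rolling away from the robot (−tool x).

Emit:
apply_moves([
  {"dp":[0,0,-0.0008],"yaw":0,"claw":255},
  {"dp":[-0.001,0,-0.0008],"yaw":0,"claw":255},
  {"dp":[-0.002,0,-0.0008],"yaw":0,"claw":255},
])

```text
t: 7.68
tool_pos: [0.4806, 0.0281, 0.0617]
tcp_rot: [-0.049, 0.999, 0.0, 0.0]
force: [-0.5, -0.5, 5.0]
finger_gap: -0.0001
```

Emit:
apply_moves([
  {"dp":[-0.0015,0,0],"yaw":0,"claw":255},
  {"dp":[-0.003,0,0],"yaw":0,"claw":255},
])

```text
t: 7.85
tool_pos: [0.4837, 0.0283, 0.0617]
tcp_rot: [-0.049, 0.999, 0.0, 0.0]
force: [-1.0, -1.4, 4.7]
finger_gap: 0.0001
```

Emit:
apply_moves([
  {"dp":[-0.0015,0,0],"yaw":0,"claw":255},
  {"dp":[-0.003,0,0],"yaw":0,"claw":255},
])

```text
t: 8.02
tool_pos: [0.4867, 0.0286, 0.0617]
tcp_rot: [-0.049, 0.999, 0.0, 0.0]
force: [-1.1, -0.2, 5.1]
finger_gap: -0.0001
```

Emit:
apply_moves([
  {"dp":[-0.0015,0,0],"yaw":0,"claw":255},
  {"dp":[-0.003,0,0],"yaw":0,"claw":255},
  {"dp":[-0.0045,0,0],"yaw":0,"claw":255},
  {"dp":[-0.006,0,0],"yaw":0,"claw":255},
])

```text
t: 8.35
tool_pos: [0.4927, 0.0292, 0.0617]
tcp_rot: [-0.049, 0.999, 0.0, 0.0]
force: [-1.0, -0.4, 6.0]
finger_gap: -0.0001
```

Emit:
apply_moves([
  {"dp":[-0.0015,0,0],"yaw":0,"claw":255},
  {"dp":[-0.003,0,0],"yaw":0,"claw":255},
  {"dp":[-0.0045,0,0],"yaw":0,"claw":255},
  {"dp":[-0.0055,0,0],"yaw":0,"claw":255},
])

```text
t: 8.68
tool_pos: [0.4982, 0.0297, 0.0617]
tcp_rot: [-0.049, 0.999, 0.0, 0.0]
force: [-0.2, -0.6, 5.2]
finger_gap: -0.0002
```

```bash
python3 - <<'E'
from h import *
go([.5,.03,.0617],95.65)
a=robot.camera("side")[185:255,240:320].astype(float)
g=np.clip((a/255)**0.5*255,0,255).astype(np.uint8)
cv2.imwrite("pics/a9.png",cv2.resize(g,None,fx=8,fy=8,interpolation=cv2.INTER_LANCZOS4))
E
```

```text
t 8.68 pos [0.4982 0.0297 0.0617] F [-0.2 -0.6  5.2] jawang 95.64 gap -0.0002
dp mm [-1.8  0.1 -0. ] yaw -0.01 dist 0.002
```

View pics/a9.png

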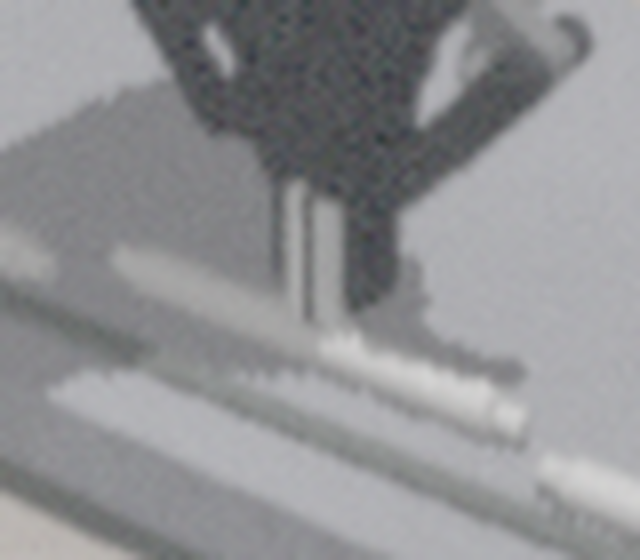

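Emit:
apply_moves([
  {"dp":[0,0,-0.001],"yaw":0,"claw":255},
  {"dp":[0,0,-0.004],"yaw":0,"claw":255},
  {"dp":[0.007,0,-0.004],"yaw":0,"claw":255},
  {"dp":[0.014,0,-0.004],"yaw":0,"claw":255},
  {"dp":[0.014,0,-0.003],"yaw":0,"claw":255},
])

```text
t: 9.15
tool_pos: [0.4815, 0.0281, 0.0638]
tcp_rot: [-0.049, 0.999, 0.0, -0.001]
force: [-0.6, 0.6, 0.1]
finger_gap: -0.0003
```

Emit:
apply_moves([
  {"dp":[0,0,0.001],"yaw":0,"claw":255},
  {"dp":[0,0,0.0017],"yaw":0,"claw":255},
  {"dp":[0,0,0.0024],"yaw":0,"claw":255},
  {"dp":[0,0,0.003],"yaw":0,"claw":255},
])

```text
t: 9.48
tool_pos: [0.4838, 0.0284, 0.0613]
tcp_rot: [-0.049, 0.999, 0.0, 0.0]
force: [-1.3, -0.1, 4.2]
finger_gap: -0.0001
```

Emit:
apply_moves([
  {"dp":[-0.0015,0,0],"yaw":0,"claw":255},
  {"dp":[-0.003,0,0],"yaw":0,"claw":255},
  {"dp":[-0.0045,0,0],"yaw":0,"claw":255},
])

```text
t: 9.73
tool_pos: [0.4889, 0.0289, 0.0617]
tcp_rot: [-0.049, 0.999, 0.0, 0.001]
force: [-0.3, 0.5, 5.0]
finger_gap: 0.0001
```

Emit:
apply_moves([
  {"dp":[-0.0015,0,0],"yaw":0,"claw":255},
  {"dp":[-0.003,0,0],"yaw":0,"claw":255},
  {"dp":[-0.0045,0,0],"yaw":0,"claw":255},
])

```text
t: 9.98
tool_pos: [0.4933, 0.0293, 0.0617]
tcp_rot: [-0.049, 0.999, 0.0, 0.0]
force: [-0.8, -0.1, 5.3]
finger_gap: -0.0001
```

Emit:
apply_moves([
  {"dp":[-0.0015,0,0],"yaw":0,"claw":255},
  {"dp":[-0.003,0,0],"yaw":0,"claw":255},
  {"dp":[-0.0045,0,0],"yaw":0,"claw":255},
])

```text
t: 10.23
tool_pos: [0.4977, 0.0297, 0.0617]
tcp_rot: [-0.049, 0.999, 0.0, 0.0]
force: [-1.0, 0.9, 5.8]
finger_gap: -0.0001
```

Emit:
apply_moves([
  {"dp":[-0.0015,0,0],"yaw":0,"claw":255},
  {"dp":[-0.003,0,0],"yaw":0,"claw":255},
  {"dp":[-0.0045,0,0],"yaw":0,"claw":255},
])

```text
t: 10.48
tool_pos: [0.5022, 0.0302, 0.0617]
tcp_rot: [-0.049, 0.999, 0.0, 0.0]
force: [-1.1, 0.7, 4.9]
finger_gap: -0.0002
```

Emit:
apply_moves([
  {"dp":[-0.0015,0,0],"yaw":0,"claw":255},
  {"dp":[-0.003,0,0],"yaw":0,"claw":255},
  {"dp":[-0.0045,0,0],"yaw":0,"claw":255},
])

```text
t: 10.73
tool_pos: [0.5066, 0.0306, 0.0617]
tcp_rot: [-0.049, 0.999, 0.0, 0.0]
force: [-0.1, 0.2, 5.2]
finger_gap: 0.0
```

Emit:
apply_moves([
  {"dp":[-0.0015,0,0],"yaw":0,"claw":255},
  {"dp":[-0.003,0,0],"yaw":0,"claw":255},
  {"dp":[-0.0045,0,0],"yaw":0,"claw":255},
])

```text
t: 10.98
tool_pos: [0.5111, 0.031, 0.0617]
tcp_rot: [-0.049, 0.999, 0.0, 0.0]
force: [-0.4, -0.3, 6.2]
finger_gap: -0.0001
```

Emit:
apply_moves([
  {"dp":[0,0,-0.001],"yaw":0,"claw":255},
  {"dp":[0,0,-0.004],"yaw":0,"claw":255},
  {"dp":[0.007,0,-0.004],"yaw":0,"claw":255},
  {"dp":[0.014,0,-0.004],"yaw":0,"claw":255},
  {"dp":[0.014,0,-0.003],"yaw":0,"claw":255},
])

```text
t: 11.4
tool_pos: [0.4945, 0.0294, 0.0638]
tcp_rot: [-0.049, 0.999, 0.0, -0.001]
force: [0.3, 0.8, -0.9]
finger_gap: -0.0
```

Emit:
apply_moves([
  {"dp":[0,0,0.001],"yaw":0,"claw":255},
  {"dp":[0,0,0.0017],"yaw":0,"claw":255},
  {"dp":[0,0,0.0024],"yaw":0,"claw":255},
  {"dp":[0,0,0.003],"yaw":0,"claw":255},
])

```text
t: 11.73
tool_pos: [0.4966, 0.0296, 0.0611]
tcp_rot: [-0.049, 0.999, 0.0, -0.0]
force: [-1.0, -0.0, 2.0]
finger_gap: 0.0003
```

Emit:
apply_moves([
  {"dp":[-0.0015,0,0],"yaw":0,"claw":255},
  {"dp":[-0.003,0,0],"yaw":0,"claw":255},
  {"dp":[-0.0045,0,0],"yaw":0,"claw":255},
])

```text
t: 11.98
tool_pos: [0.5018, 0.0302, 0.0617]
tcp_rot: [-0.049, 0.999, 0.0, 0.0]
force: [-0.2, 0.2, 3.6]
finger_gap: 0.0001
```

Emit:
apply_moves([
  {"dp":[-0.0015,0,0],"yaw":0,"claw":255},
  {"dp":[-0.003,0,0],"yaw":0,"claw":255},
  {"dp":[-0.0045,0,0],"yaw":0,"claw":255},
])

```text
t: 12.23
tool_pos: [0.5062, 0.0306, 0.0617]
tcp_rot: [-0.049, 0.999, 0.0, 0.0]
force: [-0.9, -0.3, 5.0]
finger_gap: -0.0002
```

Emit:
apply_moves([
  {"dp":[-0.0015,0,0],"yaw":0,"claw":255},
  {"dp":[-0.003,0,0],"yaw":0,"claw":255},
  {"dp":[-0.0045,0,0],"yaw":0,"claw":255},
])

```text
t: 12.48
tool_pos: [0.5106, 0.031, 0.0617]
tcp_rot: [-0.049, 0.999, 0.0, 0.0]
force: [0.0, 0.1, 5.6]
finger_gap: -0.0001
```

Emit:
apply_moves([
  {"dp":[-0.0015,0,0],"yaw":0,"claw":255},
  {"dp":[-0.003,0,0],"yaw":0,"claw":255},
  {"dp":[-0.0045,0,0],"yaw":0,"claw":255},
])

```text
t: 12.73
tool_pos: [0.5151, 0.0314, 0.0617]
tcp_rot: [-0.049, 0.999, 0.0, 0.0]
force: [-0.3, -0.0, 5.0]
finger_gap: 0.0
```

Emit:
apply_moves([
  {"dp":[-0.0015,0,0],"yaw":0,"claw":255},
  {"dp":[-0.003,0,0],"yaw":0,"claw":255},
  {"dp":[-0.0045,0,0],"yaw":0,"claw":255},
])

```text
t: 12.98
tool_pos: [0.5196, 0.0318, 0.0617]
tcp_rot: [-0.049, 0.999, 0.0, 0.0]
force: [-0.8, -0.1, 4.8]
finger_gap: 0.0002
```

Emit:
apply_moves([
  {"dp":[-0.0015,0,0],"yaw":0,"claw":255},
  {"dp":[-0.003,0,0],"yaw":0,"claw":255},
  {"dp":[-0.0045,0,0],"yaw":0,"claw":255},
  {"dp":[-0.006,0,0],"yaw":0,"claw":255},
])

```text
t: 13.32
tool_pos: [0.5255, 0.0324, 0.0617]
tcp_rot: [-0.049, 0.999, 0.0, 0.0]
force: [-0.4, -1.5, 5.0]
finger_gap: 0.0001
```

Middle axle: about 357° turned, height constant at 0.0617 and force about 5 N, so it is true. Next, the right one.

Emit:
apply_moves([
  {"dp":[0,0,-0.001],"yaw":0,"claw":255},
  {"dp":[0,0,-0.015],"yaw":0,"claw":255},
  {"dp":[0.013,-0.033,-0.02],"yaw":0,"claw":255},
  {"dp":[0.026,-0.066,-0.02],"yaw":0,"claw":255},
  {"dp":[0.039,-0.099,-0.02],"yaw":0,"claw":255},
])

```text
t: 13.73
tool_pos: [0.4952, -0.0706, 0.081]
tcp_rot: [-0.05, 0.999, 0.0, -0.0]
force: [0.0, -0.7, 0.2]
finger_gap: -0.0002
```

Emit:
apply_moves([
  {"dp":[0.013,-0.033,0],"yaw":0,"claw":255},
  {"dp":[0.013,-0.033,0.005],"yaw":0,"claw":255},
  {"dp":[0.013,-0.033,0.01],"yaw":0,"claw":255},
  {"dp":[0.013,-0.033,0.013],"yaw":0,"claw":255},
])

```text
t: 14.07
tool_pos: [0.4854, -0.1035, 0.0671]
tcp_rot: [-0.049, 0.999, 0.0, -0.001]
force: [-0.1, 0.9, -0.2]
finger_gap: 0.0001
```

```bash
python3 - <<'E'
from h import *
go([.4867,-.1041,.0617],95.65)
a=robot.camera("side")[185:265,240:380];b=robot.camera("top")[205:265,220:420]
f=lambda a:np.clip((a/255.)**.5*255,0,255).astype(np.uint8)
cv2.imwrite("pics/a10.png",cv2.resize(f(a),None,fx=5.6,fy=5.6,interpolation=4))
cv2.imwrite("pics/b10.png",cv2.resize(f(b),None,fx=4,fy=4,interpolation=4))
E
```

```text
t 14.07 pos [ 0.4854 -0.1035  0.0671] F [-0.1  0.9 -0.2] jawang 95.62 gap 0.0001
dp mm [-1.2 -0.7  5.4] yaw -0.03 dist 0.006
```

View pics/a10.png

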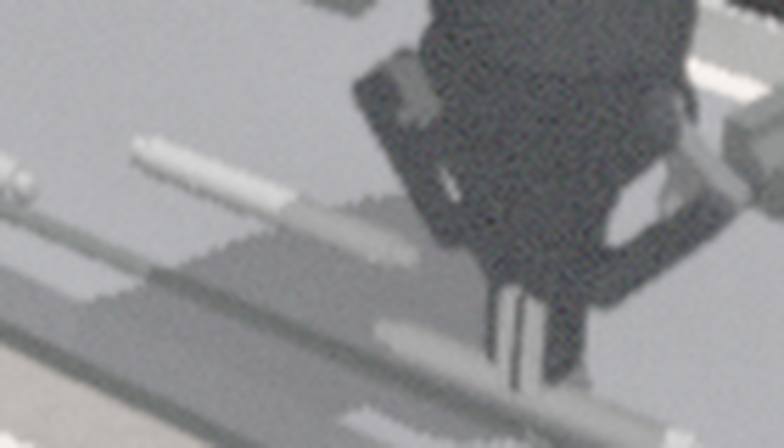

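View pics/b10.png

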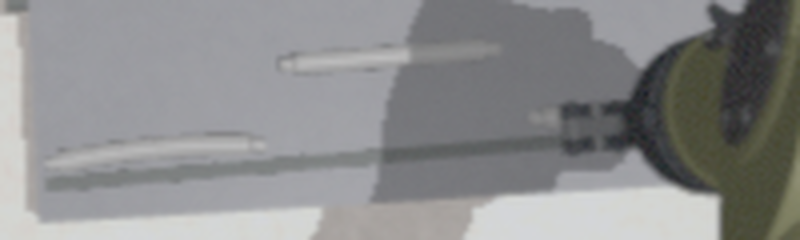

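Middle axle rolled cleanly and stays parallel (top crop 280–500, 50–65). The fingertips now sit over the right axle.

Emit:
apply_moves([
  {"dp":[-0.001,0,0.001],"yaw":0,"claw":255},
  {"dp":[-0.001,0,0.002],"yaw":0,"claw":255},
  {"dp":[-0.001,0,0.003],"yaw":0,"claw":255},
  {"dp":[-0.001,0,0.004],"yaw":0,"claw":255},
])

```text
t: 14.5
tool_pos: [0.4874, -0.1035, 0.0642]
tcp_rot: [-0.05, 0.999, 0.0, 0.0]
force: [-0.8, -0.2, -0.5]
finger_gap: -0.0
```

Emit:
apply_moves([
  {"dp":[0,0,0.0007],"yaw":0,"claw":255},
  {"dp":[0,0,0.0014],"yaw":0,"claw":255},
])

```text
t: 14.67
tool_pos: [0.4872, -0.1039, 0.0628]
tcp_rot: [-0.049, 0.999, 0.0, 0.0]
force: [-1.3, 0.3, 0.6]
finger_gap: -0.0001
```

Emit:
apply_moves([
  {"dp":[0,0,0.0007],"yaw":0,"claw":255},
  {"dp":[0,0,0.0012],"yaw":0,"claw":255},
])

```text
t: 14.83
tool_pos: [0.4872, -0.104, 0.0617]
tcp_rot: [-0.049, 0.999, 0.0, 0.0]
force: [-0.6, -0.0, 2.7]
finger_gap: -0.0001
```

Emit:
apply_moves([
  {"dp":[0,0,0.0005],"yaw":0,"claw":255},
])

```text
t: 14.92
tool_pos: [0.4876, -0.1039, 0.0616]
tcp_rot: [-0.049, 0.999, 0.0, 0.0]
force: [-0.8, -0.1, 5.4]
finger_gap: 0.0002
```

Emit:
apply_moves([
  {"dp":[0,0,0.0004],"yaw":0,"claw":255},
])

```text
t: 15.0
tool_pos: [0.488, -0.1039, 0.0616]
tcp_rot: [-0.049, 0.999, 0.0, 0.001]
force: [-0.2, -0.2, 7.9]
finger_gap: -0.0003
```

Emit:
apply_moves([
  {"dp":[-0.001,0,-0.0004],"yaw":0,"claw":255},
  {"dp":[-0.0025,0,-0.0004],"yaw":0,"claw":255},
  {"dp":[-0.004,0,-0.0004],"yaw":0,"claw":255},
])

```text
t: 15.25
tool_pos: [0.4918, -0.1035, 0.0617]
tcp_rot: [-0.049, 0.999, 0.0, 0.001]
force: [0.1, 0.1, 5.6]
finger_gap: -0.0
```

Emit:
apply_moves([
  {"dp":[-0.0015,0,0],"yaw":0,"claw":255},
  {"dp":[-0.003,0,0],"yaw":0,"claw":255},
  {"dp":[-0.0045,0,0],"yaw":0,"claw":255},
])

```text
t: 15.5
tool_pos: [0.4963, -0.103, 0.0616]
tcp_rot: [-0.049, 0.999, 0.0, 0.001]
force: [0.3, 0.7, 5.3]
finger_gap: 0.0001
```

Emit:
apply_moves([
  {"dp":[-0.0015,0,0],"yaw":0,"claw":255},
  {"dp":[-0.003,0,0],"yaw":0,"claw":255},
  {"dp":[-0.0045,0,0],"yaw":0,"claw":255},
])

```text
t: 15.75
tool_pos: [0.5009, -0.1025, 0.0617]
tcp_rot: [-0.049, 0.999, 0.0, 0.001]
force: [-0.5, 0.6, 6.0]
finger_gap: -0.0
```

Emit:
apply_moves([
  {"dp":[-0.0015,0,0],"yaw":0,"claw":255},
  {"dp":[-0.003,0,0],"yaw":0,"claw":255},
  {"dp":[-0.0045,0,0],"yaw":0,"claw":255},
])

```text
t: 16.0
tool_pos: [0.5053, -0.102, 0.0617]
tcp_rot: [-0.049, 0.999, 0.0, 0.001]
force: [-0.2, 1.4, 5.6]
finger_gap: 0.0001
```

Emit:
apply_moves([
  {"dp":[-0.0015,0,0],"yaw":0,"claw":255},
  {"dp":[-0.003,0,0],"yaw":0,"claw":255},
  {"dp":[-0.0045,0,0],"yaw":0,"claw":255},
])

```text
t: 16.25
tool_pos: [0.5098, -0.1015, 0.0617]
tcp_rot: [-0.049, 0.999, 0.0, 0.0]
force: [-0.8, 0.7, 5.8]
finger_gap: 0.0001
```

Emit:
apply_moves([
  {"dp":[-0.0015,0,0],"yaw":0,"claw":255},
  {"dp":[-0.003,0,0],"yaw":0,"claw":255},
])

```text
t: 16.42
tool_pos: [0.5128, -0.1012, 0.0617]
tcp_rot: [-0.049, 0.999, 0.0, 0.001]
force: [-0.1, 1.6, 6.2]
finger_gap: 0.0
```

Emit:
apply_moves([
  {"dp":[0,0,-0.001],"yaw":0,"claw":255},
  {"dp":[0,0,-0.004],"yaw":0,"claw":255},
  {"dp":[0.007,0,-0.004],"yaw":0,"claw":255},
  {"dp":[0.0135,0,-0.004],"yaw":0,"claw":255},
  {"dp":[0.0135,0,-0.003],"yaw":0,"claw":255},
])

```text
t: 16.83
tool_pos: [0.4965, -0.1032, 0.0637]
tcp_rot: [-0.049, 0.999, 0.0, -0.001]
force: [0.1, -0.5, -0.3]
finger_gap: 0.0001
```

Emit:
apply_moves([
  {"dp":[0,0,0.001],"yaw":0,"claw":255},
  {"dp":[0,0,0.0017],"yaw":0,"claw":255},
  {"dp":[0,0,0.0024],"yaw":0,"claw":255},
  {"dp":[0,0,0.003],"yaw":0,"claw":255},
])

```text
t: 17.17
tool_pos: [0.4988, -0.1027, 0.0613]
tcp_rot: [-0.049, 0.999, 0.0, 0.0]
force: [-1.5, 0.2, 5.5]
finger_gap: -0.0001
```

Emit:
apply_moves([
  {"dp":[-0.0015,0,0],"yaw":0,"claw":255},
  {"dp":[-0.003,0,0],"yaw":0,"claw":255},
  {"dp":[-0.0045,0,0],"yaw":0,"claw":255},
])

```text
t: 17.42
tool_pos: [0.5039, -0.1022, 0.0617]
tcp_rot: [-0.049, 0.999, 0.0, 0.001]
force: [-0.5, 0.6, 4.3]
finger_gap: 0.0
```

Emit:
apply_moves([
  {"dp":[-0.0015,0,0],"yaw":0,"claw":255},
  {"dp":[-0.003,0,0],"yaw":0,"claw":255},
  {"dp":[-0.0045,0,0],"yaw":0,"claw":255},
])

```text
t: 17.67
tool_pos: [0.5085, -0.1017, 0.0617]
tcp_rot: [-0.049, 0.999, 0.0, 0.001]
force: [-0.7, -0.2, 6.0]
finger_gap: 0.0004
```

Emit:
apply_moves([
  {"dp":[-0.0015,0,0],"yaw":0,"claw":255},
  {"dp":[-0.003,0,0],"yaw":0,"claw":255},
  {"dp":[-0.0045,0,0],"yaw":0,"claw":255},
])

```text
t: 17.92
tool_pos: [0.5129, -0.1012, 0.0617]
tcp_rot: [-0.049, 0.999, 0.0, 0.001]
force: [-0.6, 0.7, 6.1]
finger_gap: 0.0001
```

Emit:
apply_moves([
  {"dp":[-0.0015,0,0],"yaw":0,"claw":255},
  {"dp":[-0.003,0,0],"yaw":0,"claw":255},
  {"dp":[-0.0045,0,0],"yaw":0,"claw":255},
])

```text
t: 18.17
tool_pos: [0.5174, -0.1007, 0.0617]
tcp_rot: [-0.049, 0.999, 0.0, 0.001]
force: [-1.6, 1.5, 4.8]
finger_gap: 0.0004
```

Emit:
apply_moves([
  {"dp":[-0.0015,0,0],"yaw":0,"claw":255},
  {"dp":[-0.003,0,0],"yaw":0,"claw":255},
  {"dp":[-0.0045,0,0],"yaw":0,"claw":255},
])

```text
t: 18.42
tool_pos: [0.5218, -0.1003, 0.0617]
tcp_rot: [-0.049, 0.999, 0.0, 0.001]
force: [-0.3, 0.4, 5.6]
finger_gap: -0.0001
```

Emit:
apply_moves([
  {"dp":[-0.0015,0,0],"yaw":0,"claw":255},
  {"dp":[-0.003,0,0],"yaw":0,"claw":255},
  {"dp":[-0.0045,0,0],"yaw":0,"claw":255},
])

```text
t: 18.67
tool_pos: [0.5263, -0.0998, 0.0617]
tcp_rot: [-0.049, 0.999, 0.0, 0.001]
force: [-0.2, 1.3, 5.7]
finger_gap: -0.0002
```

Emit:
apply_moves([
  {"dp":[0,0,-0.001],"yaw":0,"claw":255},
  {"dp":[0,0,-0.004],"yaw":0,"claw":255},
  {"dp":[0.006,0,-0.004],"yaw":0,"claw":255},
  {"dp":[0.012,0,-0.004],"yaw":0,"claw":255},
  {"dp":[0.012,0,-0.003],"yaw":0,"claw":255},
])

```text
t: 19.08
tool_pos: [0.5117, -0.1018, 0.0637]
tcp_rot: [-0.049, 0.999, 0.0, -0.001]
force: [0.6, -0.3, -1.4]
finger_gap: 0.0
```

Emit:
apply_moves([
  {"dp":[0,0,0.001],"yaw":0,"claw":255},
  {"dp":[0,0,0.0017],"yaw":0,"claw":255},
  {"dp":[0,0,0.0024],"yaw":0,"claw":255},
  {"dp":[0,0,0.003],"yaw":0,"claw":255},
])

```text
t: 19.42
tool_pos: [0.514, -0.1013, 0.0615]
tcp_rot: [-0.049, 0.999, 0.0, 0.0]
force: [-1.3, 0.7, 5.7]
finger_gap: 0.0001
```

Emit:
apply_moves([
  {"dp":[-0.0015,0,0],"yaw":0,"claw":255},
  {"dp":[-0.003,0,0],"yaw":0,"claw":255},
  {"dp":[-0.0045,0,0],"yaw":0,"claw":255},
])

```text
t: 19.67
tool_pos: [0.5188, -0.1007, 0.0617]
tcp_rot: [-0.049, 0.999, 0.0, 0.001]
force: [-0.6, 1.5, 5.4]
finger_gap: -0.0002
```

Emit:
apply_moves([
  {"dp":[-0.0015,0,0],"yaw":0,"claw":255},
  {"dp":[-0.003,0,0],"yaw":0,"claw":255},
  {"dp":[-0.0045,0,0],"yaw":0,"claw":255},
])

```text
t: 19.92
tool_pos: [0.5233, -0.1002, 0.0617]
tcp_rot: [-0.049, 0.999, 0.0, 0.001]
force: [-0.2, 1.8, 5.0]
finger_gap: -0.0002
```

Emit:
apply_moves([
  {"dp":[-0.0015,0,0],"yaw":0,"claw":255},
  {"dp":[-0.003,0,0],"yaw":0,"claw":255},
  {"dp":[-0.0045,0,0],"yaw":0,"claw":255},
])

```text
t: 20.17
tool_pos: [0.5277, -0.0998, 0.0617]
tcp_rot: [-0.049, 0.999, 0.0, 0.001]
force: [-1.0, 0.2, 5.6]
finger_gap: -0.0
```

Emit:
apply_moves([
  {"dp":[-0.0015,0,0],"yaw":0,"claw":255},
  {"dp":[-0.003,0,0],"yaw":0,"claw":255},
  {"dp":[-0.0045,0,0],"yaw":0,"claw":255},
])

```text
t: 20.42
tool_pos: [0.5323, -0.0993, 0.0617]
tcp_rot: [-0.049, 0.999, 0.0, 0.001]
force: [-1.2, 1.3, 5.8]
finger_gap: 0.0
```

Emit:
apply_moves([
  {"dp":[-0.0015,0,0],"yaw":0,"claw":255},
  {"dp":[-0.003,0,0],"yaw":0,"claw":255},
  {"dp":[-0.0045,0,0],"yaw":0,"claw":255},
  {"dp":[-0.006,0,0],"yaw":0,"claw":255},
])

```text
t: 20.75
tool_pos: [0.5382, -0.0986, 0.0617]
tcp_rot: [-0.049, 0.999, 0.0, 0.001]
force: [-0.6, 1.5, 5.3]
finger_gap: 0.0001
```

Right axle: about 365° turned, constant 0.0617 and 5–6 N, so it is true. Now the left one, which is probably the bent one.

Emit:
apply_moves([
  {"dp":[0,0,-0.001],"yaw":0,"claw":255},
  {"dp":[0,0,-0.02],"yaw":0,"claw":255},
  {"dp":[0.008,0.038,-0.025],"yaw":0,"claw":255},
  {"dp":[0.016,0.077,-0.025],"yaw":0,"claw":255},
  {"dp":[0.024,0.116,-0.025],"yaw":0,"claw":255},
])

```text
t: 21.17
tool_pos: [0.5016, 0.0144, 0.0862]
tcp_rot: [-0.048, 0.999, -0.0, 0.0]
force: [0.6, 1.2, 0.2]
finger_gap: 0.0003
```

Emit:
apply_moves([
  {"dp":[0.008,0.038,0],"yaw":0,"claw":255},
  {"dp":[0.016,0.077,0],"yaw":0,"claw":255},
  {"dp":[0.024,0.116,0],"yaw":0,"claw":255},
  {"dp":[0.0295,0.148,0.005],"yaw":0,"claw":255},
  {"dp":[0.0295,0.148,0.015],"yaw":0,"claw":255},
])

```text
t: 21.58
tool_pos: [0.4563, 0.1664, 0.0715]
tcp_rot: [-0.054, 0.999, 0.002, 0.0]
force: [-0.1, 0.2, -0.4]
finger_gap: 0.0003
```

```bash
python3 - <<'E'
from h import *
print([px("top",220+x/8,215+y/8,.083).round(4) for x,y in((92,248),(310,213),(532,210))])
go([.459,.159,.0617],95.65)
a=robot.camera("side")[165:265,170:310];b=robot.camera("top")[205:265,220:420]
f=lambda a:np.clip((a/255.)**.5*255,0,255).astype(np.uint8)
cv2.imwrite("pics/a11.png",cv2.resize(f(a),None,fx=5.6,fy=5.6,interpolation=4))
cv2.imwrite("pics/b11.png",cv2.resize(f(b),None,fx=4,fy=4,interpolation=4))
E
```

```text
[array([0.4582, 0.2196, 0.083 ]), array([0.4688, 0.1602, 0.083 ]), array([0.4706, 0.0995, 0.083 ])]
t 21.58 pos [0.4563 0.1664 0.0715] F [-0.1  0.2 -0.4] jawang 96.24 gap 0.0003
dp mm [-1.9 -7.7  9.7] yaw 0.59 dist 0.013
```

View pics/a11.png

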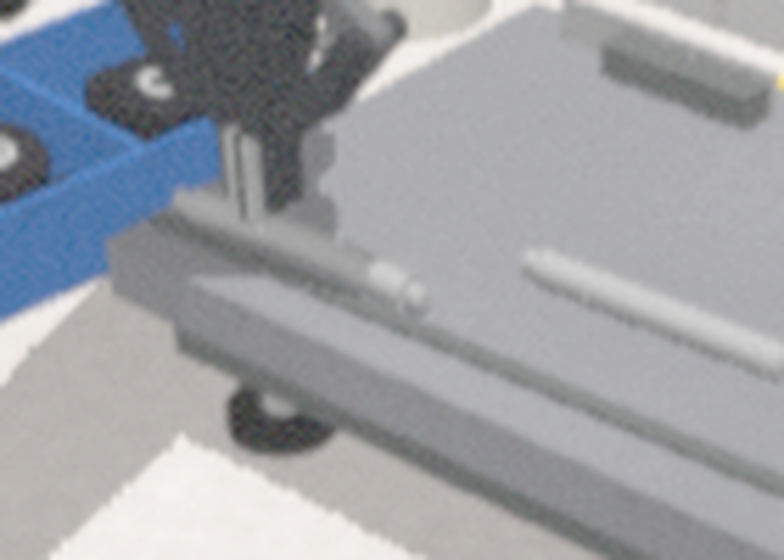

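View pics/b11.png

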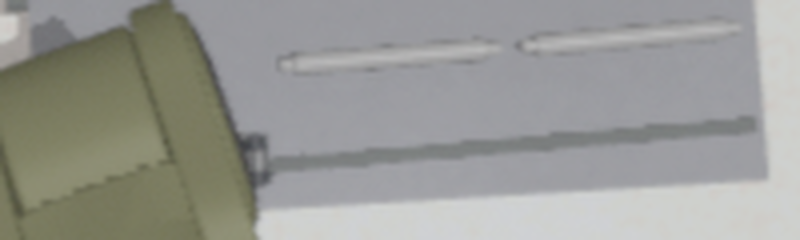

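Emit:
apply_moves([
  {"dp":[-0.002,-0.004,0.001],"yaw":0.6,"claw":255},
  {"dp":[-0.003,-0.0075,0.003],"yaw":0.6,"claw":255},
  {"dp":[-0.003,-0.0075,0.005],"yaw":0.6,"claw":255},
  {"dp":[-0.003,-0.0075,0.006],"yaw":0.6,"claw":255},
])

```text
t: 22.02
tool_pos: [0.4625, 0.1496, 0.0651]
tcp_rot: [-0.042, 0.999, 0.0, 0.0]
force: [0.3, 0.7, -0.5]
finger_gap: 0.0001
```

```bash
python3 - <<'E'
from h import *
go([.4603,.1595,.0617],95.65)
E
```

```text
t 22.02 pos [0.4625 0.1496 0.0651] F [ 0.3  0.7 -0.5] jawang 94.85 gap 0.0001
dp mm [ 1.3 10.   3.4] yaw -0.8 dist 0.011
```

Emit:
apply_moves([
  {"dp":[0.0007,0.005,0],"yaw":-0.8,"claw":255},
  {"dp":[0.0013,0.01,0],"yaw":-0.8,"claw":255},
  {"dp":[0.0013,0.01,0.0007],"yaw":-0.8,"claw":255},
  {"dp":[0.0013,0.01,0.0014],"yaw":-0.8,"claw":255},
])

```text
t: 22.35
tool_pos: [0.4597, 0.1619, 0.0639]
tcp_rot: [-0.052, 0.999, 0.0, 0.0]
force: [-0.4, -0.9, -0.2]
finger_gap: 0.0003
```

Emit:
apply_moves([
  {"dp":[0,0,0.0006],"yaw":0,"claw":255},
  {"dp":[0,0,0.001],"yaw":0,"claw":255},
])

```text
t: 22.52
tool_pos: [0.4597, 0.1611, 0.0627]
tcp_rot: [-0.051, 0.999, 0.0, -0.0]
force: [0.6, 0.1, -0.0]
finger_gap: -0.0001
```

```bash
python3 - <<'E'
from h import *
go([.4603,.1595,.0617],95.65)
E
```

```text
t 22.52 pos [0.4597 0.1611 0.0627] F [ 0.6  0.1 -0. ] jawang 95.85 gap -0.0001
dp mm [-0.5 -1.7  1. ] yaw 0.2 dist 0.002
```

Emit:
apply_moves([
  {"dp":[0,0,0.0006],"yaw":0,"claw":255},
  {"dp":[0,0,0.0011],"yaw":0,"claw":255},
])

```text
t: 22.68
tool_pos: [0.4597, 0.161, 0.0616]
tcp_rot: [-0.051, 0.999, 0.0, -0.0]
force: [-0.3, -0.1, 0.6]
finger_gap: 0.0
```

Emit:
apply_moves([
  {"dp":[0,0,0.0004],"yaw":0,"claw":255},
])

```text
t: 22.77
tool_pos: [0.4599, 0.1611, 0.0614]
tcp_rot: [-0.051, 0.999, 0.0, 0.0]
force: [0.2, 0.0, 3.2]
finger_gap: -0.0001
```

Emit:
apply_moves([
  {"dp":[-0.0012,0,0.0003],"yaw":0,"claw":255},
  {"dp":[-0.0024,0,0.0003],"yaw":0,"claw":255},
])

```text
t: 22.93
tool_pos: [0.4627, 0.1614, 0.0616]
tcp_rot: [-0.051, 0.999, 0.0, 0.0]
force: [-0.4, -0.4, 4.3]
finger_gap: 0.0002
```

Emit:
apply_moves([
  {"dp":[-0.0012,0,0],"yaw":0,"claw":255},
  {"dp":[-0.0024,0,0],"yaw":0,"claw":255},
])

```text
t: 23.1
tool_pos: [0.4653, 0.1617, 0.0616]
tcp_rot: [-0.051, 0.999, 0.0, 0.001]
force: [-0.6, -0.6, 5.9]
finger_gap: 0.0003
```

Emit:
apply_moves([
  {"dp":[-0.0012,0,0],"yaw":0,"claw":255},
  {"dp":[-0.0024,0,0],"yaw":0,"claw":255},
])

```text
t: 23.27
tool_pos: [0.4677, 0.162, 0.0616]
tcp_rot: [-0.051, 0.999, 0.0, 0.001]
force: [-0.4, -1.7, 5.4]
finger_gap: 0.0004
```

Level so far; continuing at 18 mm/s in short calls.

Emit:
apply_moves([
  {"dp":[-0.0015,0,0],"yaw":0,"claw":255},
  {"dp":[-0.003,0,0],"yaw":0,"claw":255},
])

```text
t: 23.43
tool_pos: [0.4707, 0.1623, 0.0616]
tcp_rot: [-0.051, 0.999, 0.0, 0.001]
force: [-0.4, -1.2, 6.1]
finger_gap: 0.0003
```

Emit:
apply_moves([
  {"dp":[-0.0015,0,0],"yaw":0,"claw":255},
  {"dp":[-0.003,0,0],"yaw":0,"claw":255},
])

```text
t: 23.6
tool_pos: [0.4737, 0.1626, 0.0616]
tcp_rot: [-0.051, 0.999, 0.0, 0.001]
force: [-0.7, -1.3, 5.2]
finger_gap: 0.0
```

Emit:
apply_moves([
  {"dp":[-0.0015,0,0],"yaw":0,"claw":255},
  {"dp":[-0.003,0,0],"yaw":0,"claw":255},
])

```text
t: 23.77
tool_pos: [0.4767, 0.163, 0.0616]
tcp_rot: [-0.051, 0.999, 0.0, 0.001]
force: [-0.5, 0.2, 4.6]
finger_gap: 0.0004
```

Emit:
apply_moves([
  {"dp":[-0.0015,0,0],"yaw":0,"claw":255},
  {"dp":[-0.003,0,0],"yaw":0,"claw":255},
])

```text
t: 23.93
tool_pos: [0.4797, 0.1633, 0.0616]
tcp_rot: [-0.051, 0.999, 0.0, 0.001]
force: [0.0, -0.8, 5.4]
finger_gap: -0.0001
```

Emit:
apply_moves([
  {"dp":[-0.0015,0,0],"yaw":0,"claw":255},
  {"dp":[-0.003,0,0],"yaw":0,"claw":255},
])

```text
t: 24.1
tool_pos: [0.4827, 0.1637, 0.0616]
tcp_rot: [-0.051, 0.999, 0.0, 0.001]
force: [-1.0, 0.0, 6.1]
finger_gap: 0.0001
```

Emit:
apply_moves([
  {"dp":[-0.0015,0,0],"yaw":0,"claw":255},
  {"dp":[-0.003,0,0],"yaw":0,"claw":255},
])

```text
t: 24.27
tool_pos: [0.4856, 0.164, 0.0616]
tcp_rot: [-0.051, 0.999, 0.0, 0.001]
force: [-0.3, -0.4, 4.8]
finger_gap: -0.0002
```

Emit:
apply_moves([
  {"dp":[-0.0015,0,0],"yaw":0,"claw":255},
  {"dp":[-0.003,0,0],"yaw":0,"claw":255},
])

```text
t: 24.43
tool_pos: [0.4886, 0.1643, 0.0616]
tcp_rot: [-0.051, 0.999, 0.0, 0.001]
force: [1.2, -0.2, 6.0]
finger_gap: -0.0002
```

Emit:
apply_moves([
  {"dp":[-0.0015,0,0],"yaw":0,"claw":255},
  {"dp":[-0.003,0,0],"yaw":0,"claw":255},
])

```text
t: 24.6
tool_pos: [0.4916, 0.1647, 0.0616]
tcp_rot: [-0.051, 0.999, 0.0, 0.001]
force: [0.5, -0.8, 5.5]
finger_gap: 0.0005
```

Emit:
apply_moves([
  {"dp":[-0.0015,0,0],"yaw":0,"claw":255},
])

```text
t: 24.68
tool_pos: [0.4931, 0.1648, 0.0616]
tcp_rot: [-0.051, 0.999, 0.0, 0.001]
force: [0.1, -0.7, 5.0]
finger_gap: 0.0002
```

Emit:
apply_moves([
  {"dp":[0,0,-0.001],"yaw":0,"claw":255},
  {"dp":[0,0,-0.004],"yaw":0,"claw":255},
  {"dp":[0,0,-0.004],"yaw":0,"claw":255},
])

```text
t: 24.93
tool_pos: [0.4921, 0.1645, 0.065]
tcp_rot: [-0.051, 0.999, 0.0, -0.0]
force: [-0.6, -0.6, -0.6]
finger_gap: -0.0002
```

```bash
python3 - <<'E'
from h import *
go([.46,.159,.0617],95.65)
a=robot.camera("side")[165:265,170:310];b=robot.camera("top")[205:265,220:320]
f=lambda a:np.clip((a/255.)**.5*255,0,255).astype(np.uint8)
cv2.imwrite("pics/a12.png",cv2.resize(f(a),None,fx=5.6,fy=5.6,interpolation=4))
E
```

```text
t 24.93 pos [0.4921 0.1645 0.065 ] F [-0.6 -0.6 -0.6] jawang 95.84 gap -0.0002
dp mm [32.5 -2.2  3.3] yaw 0.19 dist 0.033
```

View pics/a12.png

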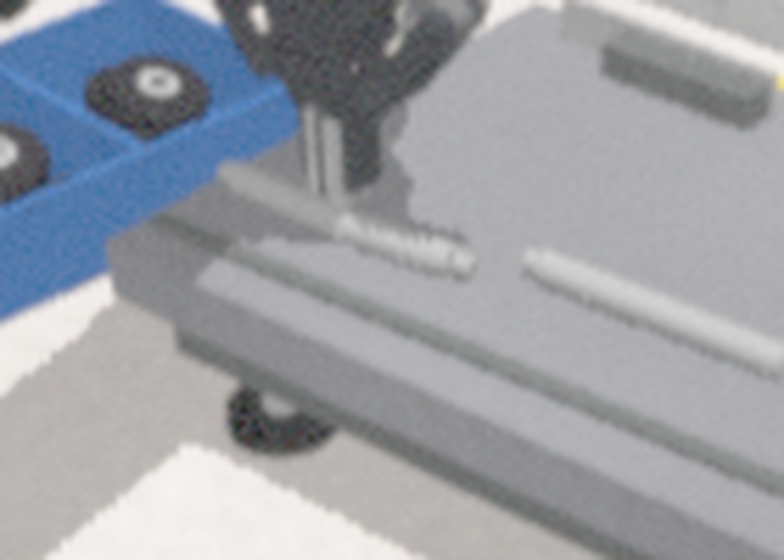

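The bow now points back towards the robot (side crop: middle at (330,215) sits nearer than the ends), so the bend is visible. Re-placing behind for the second half turn, ready to give way.

Emit:
apply_moves([
  {"dp":[0.005,0,0],"yaw":0,"claw":255},
  {"dp":[0.01,0,0],"yaw":0,"claw":255},
  {"dp":[0.0145,0,0],"yaw":0,"claw":255},
  {"dp":[0.0145,0,0.001],"yaw":0,"claw":255},
  {"dp":[0.0145,0,0.0018],"yaw":0,"claw":255},
])

```text
t: 25.45
tool_pos: [0.4774, 0.1631, 0.0631]
tcp_rot: [-0.051, 0.999, 0.0, -0.0]
force: [-0.5, 0.2, 0.2]
finger_gap: 0.0002
```

Emit:
apply_moves([
  {"dp":[0,0,0.0007],"yaw":0,"claw":255},
  {"dp":[0,0,0.0014],"yaw":0,"claw":255},
])

```text
t: 25.62
tool_pos: [0.478, 0.163, 0.0618]
tcp_rot: [-0.051, 0.999, 0.0, 0.0]
force: [-0.5, 0.2, -0.6]
finger_gap: 0.0001
```

Emit:
apply_moves([
  {"dp":[0,0,0.0004],"yaw":0,"claw":255},
])

```text
t: 25.7
tool_pos: [0.478, 0.163, 0.0613]
tcp_rot: [-0.051, 0.999, 0.0, 0.0]
force: [-0.3, -0.2, 1.0]
finger_gap: 0.0002
```

Emit:
apply_moves([
  {"dp":[0,0,0.0004],"yaw":0,"claw":255},
])

```text
t: 25.78
tool_pos: [0.4781, 0.163, 0.0612]
tcp_rot: [-0.051, 0.999, 0.0, 0.0]
force: [-1.5, -0.4, 4.1]
finger_gap: 0.0001
```

Emit:
apply_moves([
  {"dp":[-0.001,0,0],"yaw":0,"claw":255},
  {"dp":[-0.002,0,0],"yaw":0,"claw":255},
])

```text
t: 25.95
tool_pos: [0.4799, 0.1633, 0.0616]
tcp_rot: [-0.051, 0.999, 0.0, -0.0]
force: [-2.6, -1.0, 7.1]
finger_gap: 0.0004
```

Emit:
apply_moves([
  {"dp":[-0.001,0,0],"yaw":0,"claw":255},
  {"dp":[-0.002,0,0],"yaw":0,"claw":255},
])

```text
t: 26.12
tool_pos: [0.4824, 0.1636, 0.0621]
tcp_rot: [-0.051, 0.999, 0.0, 0.0]
force: [-3.3, -1.7, 9.4]
finger_gap: -0.0002
```

It climbs: z is up 0.5 mm and force rising to 9.4 N. Giving way now.

Emit:
apply_moves([
  {"dp":[-0.0008,0,-0.0006],"yaw":0,"claw":255},
  {"dp":[-0.0016,0,-0.0012],"yaw":0,"claw":255},
])

```text
t: 26.28
tool_pos: [0.484, 0.1637, 0.0627]
tcp_rot: [-0.051, 0.999, 0.0, 0.0]
force: [-0.9, 0.2, 1.8]
finger_gap: -0.0
```

Emit:
apply_moves([
  {"dp":[-0.001,0,-0.0003],"yaw":0,"claw":255},
  {"dp":[-0.002,0,-0.0006],"yaw":0,"claw":255},
])

```text
t: 26.45
tool_pos: [0.4856, 0.1639, 0.0629]
tcp_rot: [-0.051, 0.999, 0.0, 0.0]
force: [-0.4, -0.0, 2.9]
finger_gap: 0.0001
```

Emit:
apply_moves([
  {"dp":[-0.001,0,-0.0003],"yaw":0,"claw":255},
  {"dp":[-0.002,0,-0.0006],"yaw":0,"claw":255},
])

```text
t: 26.62
tool_pos: [0.4874, 0.1641, 0.0633]
tcp_rot: [-0.051, 0.999, 0.0, -0.0]
force: [0.0, -0.1, 1.7]
finger_gap: 0.0001
```

Emit:
apply_moves([
  {"dp":[-0.0012,0,0],"yaw":0,"claw":255},
  {"dp":[-0.0024,0,-0.0001],"yaw":0,"claw":255},
])

```text
t: 26.78
tool_pos: [0.4899, 0.1644, 0.0635]
tcp_rot: [-0.051, 0.999, 0.0, -0.0]
force: [-0.2, 0.7, 3.1]
finger_gap: 0.0001
```

Emit:
apply_moves([
  {"dp":[-0.0012,0,-0.0002],"yaw":0,"claw":255},
  {"dp":[-0.0024,0,-0.0004],"yaw":0,"claw":255},
])

```text
t: 26.95
tool_pos: [0.4922, 0.1646, 0.0637]
tcp_rot: [-0.051, 0.999, 0.0, -0.0]
force: [-1.1, 0.4, 0.8]
finger_gap: 0.0003
```

Emit:
apply_moves([
  {"dp":[-0.0012,0,-0.0001],"yaw":0,"claw":255},
  {"dp":[-0.0024,0,-0.0002],"yaw":0,"claw":255},
])

```text
t: 27.12
tool_pos: [0.4946, 0.1648, 0.064]
tcp_rot: [-0.051, 0.999, 0.0, -0.0]
force: [-0.6, -0.1, 0.6]
finger_gap: 0.0003
```

Emit:
apply_moves([
  {"dp":[-0.0005,0,0.0005],"yaw":0,"claw":255},
])

```text
t: 27.2
tool_pos: [0.4954, 0.1649, 0.0637]
tcp_rot: [-0.051, 0.999, 0.0, 0.0]
force: [0.2, -0.2, 5.1]
finger_gap: -0.0001
```

```bash
python3 - <<'E'
from h import *
go([.46,.159,.0617],95.65)
a=robot.camera("side")[175:245,190:290]
f=lambda a:np.clip((a/255.)**.5*255,0,255).astype(np.uint8)
cv2.imwrite("pics/a13.png",cv2.resize(f(a),None,fx=8,fy=8,interpolation=4))
E
```

```text
t 27.2 pos [0.4954 0.1649 0.0637] F [ 0.2 -0.2  5.1] jawang 95.84 gap -0.0001
dp mm [35.8 -2.3  2. ] yaw 0.19 dist 0.036
```

View pics/a13.png

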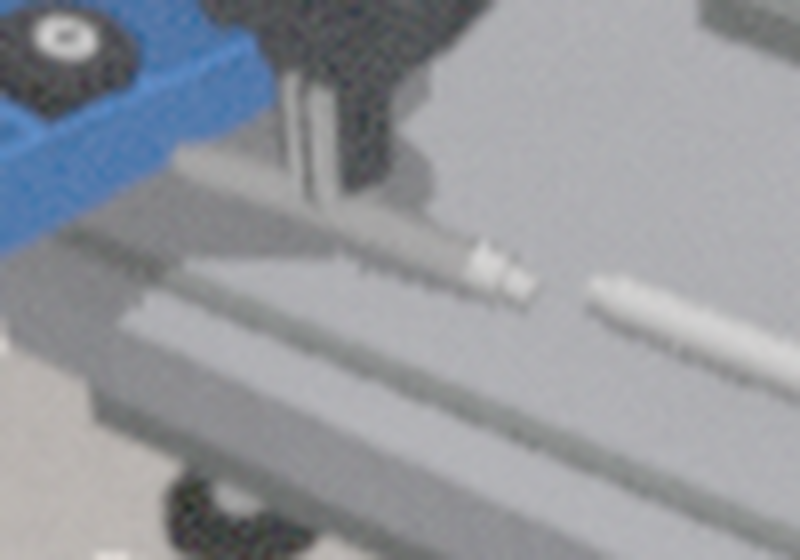

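Emit:
apply_moves([
  {"dp":[-0.0012,0,0],"yaw":0,"claw":255},
  {"dp":[-0.0024,0,0],"yaw":0,"claw":255},
])

```text
t: 27.42
tool_pos: [0.4978, 0.1652, 0.0639]
tcp_rot: [-0.051, 0.999, 0.0, 0.0]
force: [-0.2, 1.0, 4.0]
finger_gap: 0.0003
```

Emit:
apply_moves([
  {"dp":[-0.0012,0,0],"yaw":0,"claw":255},
  {"dp":[-0.0024,0,0],"yaw":0,"claw":255},
])

```text
t: 27.58
tool_pos: [0.5002, 0.1655, 0.0639]
tcp_rot: [-0.051, 0.999, 0.0, 0.0]
force: [0.2, 1.3, 4.3]
finger_gap: 0.0002
```

Emit:
apply_moves([
  {"dp":[-0.0012,0,0.0001],"yaw":0,"claw":255},
  {"dp":[-0.0024,0,0.0003],"yaw":0,"claw":255},
])

```text
t: 27.75
tool_pos: [0.5027, 0.1658, 0.0636]
tcp_rot: [-0.051, 0.999, 0.0, 0.0]
force: [-0.4, 1.3, 5.0]
finger_gap: 0.0002
```

Emit:
apply_moves([
  {"dp":[-0.0012,0,0.0001],"yaw":0,"claw":255},
  {"dp":[-0.0024,0,0.0003],"yaw":0,"claw":255},
])

```text
t: 27.92
tool_pos: [0.5054, 0.1661, 0.0635]
tcp_rot: [-0.051, 0.999, 0.0, 0.001]
force: [0.3, 1.4, 5.2]
finger_gap: 0.0
```

Emit:
apply_moves([
  {"dp":[-0.0012,0,0.0002],"yaw":0,"claw":255},
  {"dp":[-0.0024,0,0.0004],"yaw":0,"claw":255},
])

```text
t: 28.08
tool_pos: [0.508, 0.1664, 0.0633]
tcp_rot: [-0.051, 0.999, 0.001, 0.001]
force: [-0.0, 1.7, 6.4]
finger_gap: 0.0
```

Emit:
apply_moves([
  {"dp":[-0.0012,0,0.0002],"yaw":0,"claw":255},
  {"dp":[-0.0024,0,0.0004],"yaw":0,"claw":255},
])

```text
t: 28.25
tool_pos: [0.5105, 0.1667, 0.063]
tcp_rot: [-0.051, 0.999, 0.001, 0.001]
force: [0.1, 1.4, 6.8]
finger_gap: -0.0001
```

```bash
python3 - <<'E'
from h import *
go([.46,.159,.0617],95.65)
a=robot.camera("side")[175:245,190:290]
f=lambda a:np.clip((a/255.)**.5*255,0,255).astype(np.uint8)
cv2.imwrite("pics/a14.png",cv2.resize(f(a),None,fx=8,fy=8,interpolation=4))
E
```

```text
t 28.25 pos [0.5105 0.1667 0.063 ] F [0.1 1.4 6.8] jawang 95.84 gap -0.0001
dp mm [51.  -2.5  1.2] yaw 0.19 dist 0.051
```

View pics/a14.png

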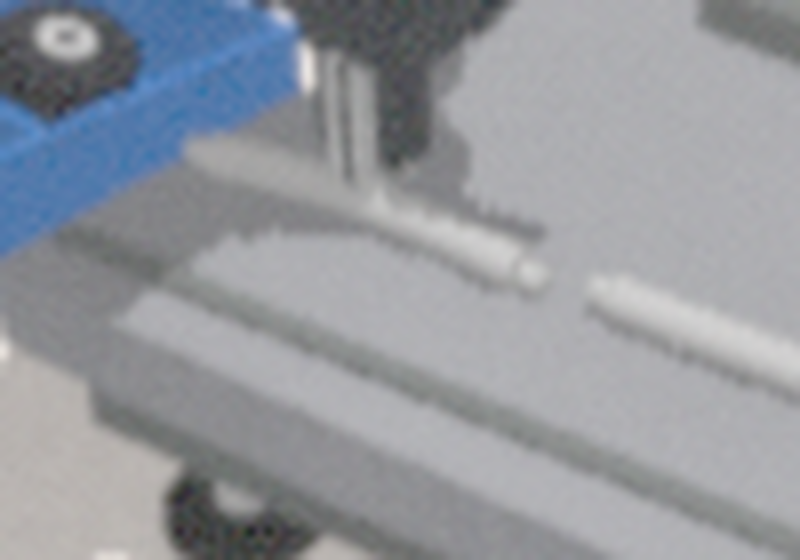

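Emit:
apply_moves([
  {"dp":[0,0,-0.001],"yaw":0,"claw":255},
  {"dp":[0,0,-0.005],"yaw":0,"claw":255},
  {"dp":[0.006,0,-0.005],"yaw":0,"claw":255},
  {"dp":[0.011,0,-0.005],"yaw":0,"claw":255},
  {"dp":[0.011,0,-0.004],"yaw":0,"claw":255},
])

```text
t: 28.72
tool_pos: [0.4967, 0.1646, 0.0656]
tcp_rot: [-0.051, 0.999, -0.0, -0.001]
force: [-0.8, -0.7, -0.1]
finger_gap: 0.0001
```

```bash
python3 - <<'E'
from h import *
go([.46,.159,.0617],95.65)
a=robot.camera("side")[175:245,190:290]
f=lambda a:np.clip((a/255.)**.5*255,0,255).astype(np.uint8)
cv2.imwrite("pics/a15.png",cv2.resize(f(a),None,fx=8,fy=8,interpolation=4))
E
```

```text
t 28.72 pos [0.4967 0.1646 0.0656] F [-0.8 -0.7 -0.1] jawang 95.85 gap 0.0001
dp mm [37.1 -1.8  4. ] yaw 0.2 dist 0.037
```

View pics/a15.png

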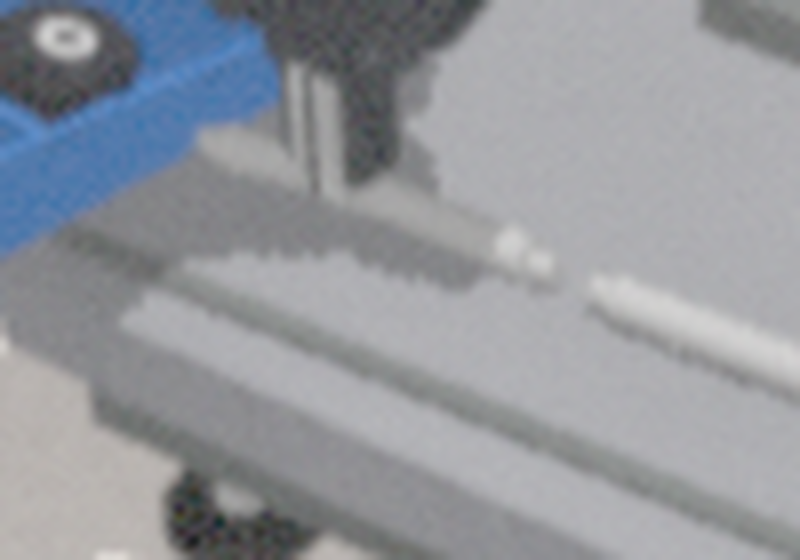

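```bash
python3 - <<'E'
from h import *
p0=px("side",180+207/3.2,160+187/3.2,.083);p1=px("side",190+553/8,175+262/8,.083)
print(p0,p1,(p1-p0)@XA)
E
```

```text
[0.47495104 0.1082185  0.083     ] [0.5230608  0.11509953 0.083     ] 0.04855180489586556
```

```bash
python3 - <<'E'
from h import *
print(np.round(robot.state()["qpos"],2))
E
```

```text
[-0.72  0.17  0.38  1.93 -0.07  1.05  1.36]
```

Emit:
apply_moves([
  {"dp":[0,0,-0.02],"yaw":0,"claw":255},
  {"dp":[0,-0.02,-0.06],"yaw":0,"claw":255},
  {"dp":[-0.01,-0.06,-0.08],"yaw":0,"claw":200},
  {"dp":[-0.02,-0.1,-0.09],"yaw":0,"claw":170},
  {"dp":[-0.02,-0.14,-0.09],"yaw":0,"claw":170},
])

```text
t: 29.18
tool_pos: [0.5348, 0.0327, 0.159]
tcp_rot: [-0.052, 0.999, 0.001, 0.003]
force: [1.7, -0.3, 0.4]
finger_gap: 0.0287
```

```bash
python3 - <<'E'
from h import *
b=robot.camera("top")
f=lambda a:np.clip((a/255.)**.5*255,0,255).astype(np.uint8)
cv2.imwrite("pics/b16.png",cv2.resize(f(b[195:265,215:315]),None,fx=8,fy=8,interpolation=4))
a=robot.camera("side")
cv2.imwrite("pics/a16.png",cv2.resize(f(a[165:265,180:300]),None,fx=6,fy=6,interpolation=4))
E
```

```text
(no output)
```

View pics/b16.png

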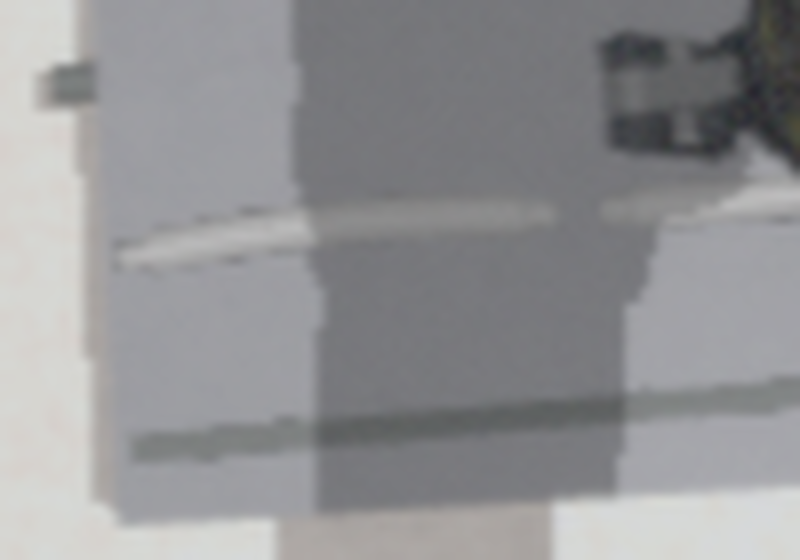

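View pics/a16.png

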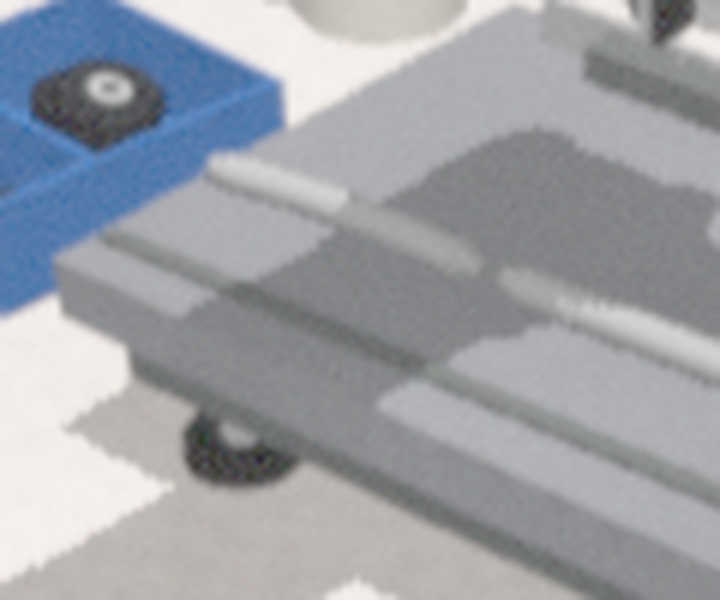

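```bash
python3 - <<'E'
from h import *
P=[px("top",215+x/8,195+y/8,.0825).round(4) for x,y in((118,258),(340,217),(555,212))]
print(P); d=P[0]-P[2]; print("axle ang",np.degrees(np.arctan2(d[1],d[0])), (P[0]+P[2])/2)
d=P[0]-P[2]; print(np.linalg.norm(d))
m=P[1]; go([m[0],(P[0]+P[2])[1]/2,.10], np.degrees(np.arctan2(d[1],d[0]))-90)
E
```

```text
[array([0.4992, 0.2246, 0.0825]), array([0.5115, 0.1639, 0.0825]), array([0.5139, 0.1049, 0.0825])]
axle ang 97.00126755749537 [0.50655 0.16475 0.0825 ]
0.12059925372903434
t 29.28 pos [0.5333 0.0237 0.1573] F [ 0.6 -0.4 -0.8] jawang 95.16 gap 0.0283
dp mm [  9.2 142.6  56.8] yaw 88.15 dist 0.154
```

Emit:
apply_moves([
  {"dp":[0.002,0.03,0],"yaw":7,"claw":150},
  {"dp":[0.004,0.06,0],"yaw":14,"claw":150},
  {"dp":[0.006,0.09,0],"yaw":21,"claw":150},
  {"dp":[0.008,0.12,0],"yaw":28,"claw":150},
  {"dp":[0.009,0.143,0],"yaw":35,"claw":150},
])

```text
t: 29.7
tool_pos: [0.5071, 0.177, 0.1555]
tcp_rot: [0.254, 0.967, 0.0, -0.001]
force: [0.2, 0.7, -0.3]
finger_gap: 0.0352
```

Emit:
apply_moves([
  {"dp":[0,0,0.01],"yaw":7,"claw":150},
  {"dp":[0,0,0.02],"yaw":14,"claw":150},
  {"dp":[0,0,0.03],"yaw":21,"claw":150},
  {"dp":[0,0,0.04],"yaw":28,"claw":150},
  {"dp":[0,0,0.05],"yaw":35,"claw":150},
])

```text
t: 30.12
tool_pos: [0.5078, 0.1742, 0.105]
tcp_rot: [0.534, 0.846, -0.0, -0.0]
force: [0.6, 0.1, -0.2]
finger_gap: 0.0352
```

Emit:
apply_moves([
  {"dp":[0,0,0],"yaw":7,"claw":150},
  {"dp":[0,0,0],"yaw":14,"claw":150},
  {"dp":[0,0,0],"yaw":18,"claw":150},
  {"dp":[0,0,0],"yaw":18,"claw":150},
])

```text
t: 30.45
tool_pos: [0.5078, 0.1741, 0.1054]
tcp_rot: [0.658, 0.753, -0.0, -0.0]
force: [-0.2, -0.1, 0.2]
finger_gap: 0.0352
```

```bash
python3 - <<'E'
from h import *
go([.511,.1645,.052],7)
E
```

```text
t 30.45 pos [0.5078 0.1741 0.1054] F [-0.2 -0.1  0.2] jawang 7.74 gap 0.0352
dp mm [-10.    1.9  53.4] yaw 0.74 dist 0.054
```

Emit:
apply_moves([
  {"dp":[-0.005,0.001,0.01],"yaw":0.7,"claw":150},
  {"dp":[-0.01,0.002,0.02],"yaw":0.7,"claw":150},
  {"dp":[-0.01,0.002,0.028],"yaw":0.7,"claw":150},
  {"dp":[-0.01,0.002,0.032],"yaw":0.7,"claw":150},
])

```text
t: 30.78
tool_pos: [0.5106, 0.1634, 0.0718]
tcp_rot: [0.662, 0.75, -0.001, -0.001]
force: [0.1, -0.2, -0.3]
finger_gap: 0.0353
```

```bash
python3 - <<'E'
from h import *
go([.511,.1645,.052],7)
f=lambda a:np.clip((a/255.)**.5*255,0,255).astype(np.uint8)
a=robot.camera("side")
cv2.imwrite("pics/a17.png",cv2.resize(f(a[155:235,200:300]),None,fx=7.5,fy=7.5,interpolation=4))
E
```

```text
t 30.78 pos [0.5106 0.1634 0.0718] F [ 0.1 -0.2 -0.3] jawang 7.11 gap 0.0353
dp mm [ 1.1  0.6 19.8] yaw 0.11 dist 0.02
```

View pics/a17.png

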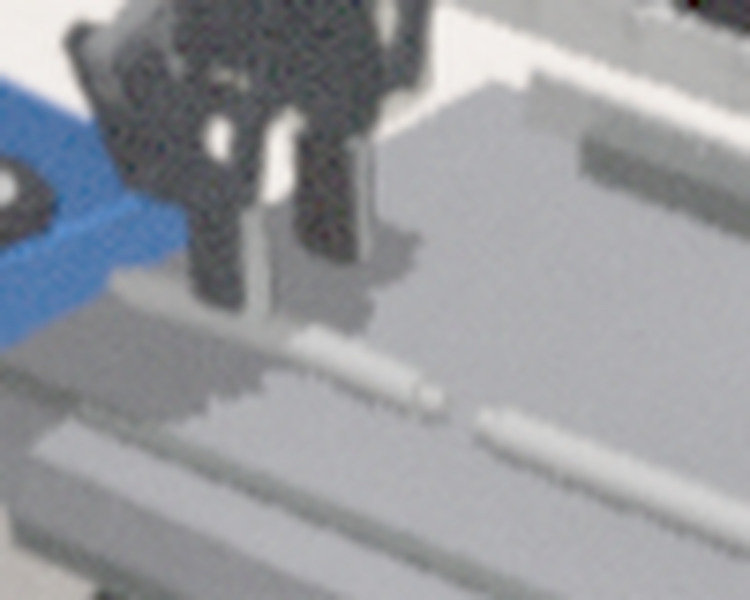

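The near finger is on the robot side and the far finger beyond; the axle lies between them. Descending.

Emit:
apply_moves([
  {"dp":[0,0.0005,0.003],"yaw":0,"claw":150},
  {"dp":[0,0.0005,0.006],"yaw":0,"claw":150},
  {"dp":[0,0.0005,0.009],"yaw":0,"claw":150},
])

```text
t: 31.08
tool_pos: [0.5125, 0.165, 0.065]
tcp_rot: [0.662, 0.75, 0.0, 0.0]
force: [-1.2, 0.3, -0.1]
finger_gap: 0.0354
```

Emit:
apply_moves([
  {"dp":[0,0,0.0015],"yaw":0,"claw":150},
  {"dp":[0,0,0.003],"yaw":0,"claw":150},
])

```text
t: 31.25
tool_pos: [0.5123, 0.1648, 0.0619]
tcp_rot: [0.662, 0.75, 0.0, -0.0]
force: [0.6, -0.8, 0.4]
finger_gap: 0.0352
```

Emit:
apply_moves([
  {"dp":[0,0,0.0015],"yaw":0,"claw":150},
  {"dp":[0,0,0.003],"yaw":0,"claw":150},
])

```text
t: 31.42
tool_pos: [0.5123, 0.1648, 0.059]
tcp_rot: [0.662, 0.75, 0.0, -0.0]
force: [0.6, -0.0, 0.3]
finger_gap: 0.0352
```

Emit:
apply_moves([
  {"dp":[0,0,0.001],"yaw":0,"claw":150},
  {"dp":[0,0,0.002],"yaw":0,"claw":150},
  {"dp":[0,0,0.002],"yaw":0,"claw":150},
])

```text
t: 31.67
tool_pos: [0.5121, 0.1646, 0.0568]
tcp_rot: [0.662, 0.75, -0.0, -0.0]
force: [-0.4, -0.2, -0.5]
finger_gap: 0.0353
```

Emit:
apply_moves([
  {"dp":[0,0,0.001],"yaw":0,"claw":150},
  {"dp":[0,0,0.002],"yaw":0,"claw":150},
  {"dp":[0,0,0.003],"yaw":0,"claw":150},
])

```text
t: 31.92
tool_pos: [0.5123, 0.1647, 0.0539]
tcp_rot: [0.662, 0.75, 0.0, -0.0]
force: [-0.2, -0.7, 0.1]
finger_gap: 0.035
```

Emit:
apply_moves([
  {"dp":[0,0,0.001],"yaw":0,"claw":150},
  {"dp":[0,0,0.0015],"yaw":0,"claw":150},
])

```text
t: 32.08
tool_pos: [0.5121, 0.1646, 0.0523]
tcp_rot: [0.662, 0.75, -0.0, -0.0]
force: [0.2, -0.3, -0.1]
finger_gap: 0.0351
```

Emit:
apply_moves([
  {"dp":[0,0,0],"yaw":0,"claw":190},
  {"dp":[0,0,0],"yaw":0,"claw":200},
  {"dp":[0,0,0],"yaw":0,"claw":205},
], squeeze=25)

```text
t: 32.33
tool_pos: [0.5123, 0.1647, 0.0525]
tcp_rot: [0.662, 0.75, 0.0, -0.0]
force: [-0.0, 0.4, -0.5]
finger_gap: 0.0166
```

Emit:
apply_moves([
  {"dp":[0,0,0],"yaw":0,"claw":215},
  {"dp":[0,0,0],"yaw":0,"claw":235},
  {"dp":[0,0,0],"yaw":0,"claw":255},
  {"dp":[0,0,0],"yaw":0,"claw":255},
], squeeze=25)

```text
t: 32.67
tool_pos: [0.5122, 0.1647, 0.0526]
tcp_rot: [0.662, 0.75, 0.0, -0.0]
force: [-1.1, -0.7, 1.0]
finger_gap: 0.0111
```

Emit:
apply_moves([
  {"dp":[0,0,-0.005],"yaw":0,"claw":255},
  {"dp":[0,0,-0.015],"yaw":0,"claw":255},
  {"dp":[0,0,-0.03],"yaw":0,"claw":255},
  {"dp":[0,0,-0.045],"yaw":0,"claw":255},
  {"dp":[0,0,-0.06],"yaw":0,"claw":255},
])

```text
t: 33.08
tool_pos: [0.5123, 0.1645, 0.1138]
tcp_rot: [0.662, 0.75, 0.0, 0.0]
force: [0.7, 0.8, -0.5]
finger_gap: 0.0109
```

```bash
python3 - <<'E'
from h import *
go([.468,-.366,.13],-88.1)
f=lambda a:np.clip((a/255.)**.5*255,0,255).astype(np.uint8)
a=robot.camera("side")
cv2.imwrite("pics/a18.png",cv2.resize(f(a[135:235,190:310]),None,fx=6,fy=6,interpolation=4))
E
```

```text
t 33.08 pos [0.5123 0.1645 0.1138] F [ 0.7  0.8 -0.5] jawang 7.12 gap 0.0109
dp mm [-520.9 -109.8  -16.4] yaw -84.78 dist 0.533
```

View pics/a18.png

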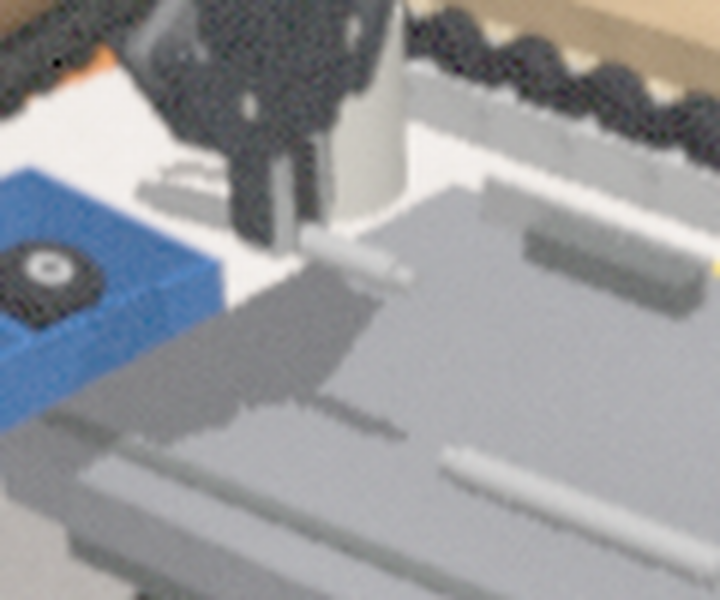

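Held level. Carrying it to the tray.

Emit:
apply_moves([
  {"dp":[-0.036,-0.008,-0.005],"yaw":0,"claw":255},
  {"dp":[-0.075,-0.016,-0.01],"yaw":0,"claw":255},
  {"dp":[-0.114,-0.024,-0.01],"yaw":0,"claw":255},
  {"dp":[-0.153,-0.032,-0.01],"yaw":0,"claw":255},
  {"dp":[-0.192,-0.04,-0.01],"yaw":0,"claw":255},
])

```text
t: 33.55
tool_pos: [0.4961, -0.0325, 0.1228]
tcp_rot: [0.662, 0.75, 0.001, 0.0]
force: [0.6, -0.4, -1.0]
finger_gap: 0.0103
```

Emit:
apply_moves([
  {"dp":[-0.039,-0.008,0],"yaw":0,"claw":255},
  {"dp":[-0.078,-0.016,0],"yaw":0,"claw":255},
  {"dp":[-0.117,-0.024,0],"yaw":0,"claw":255},
  {"dp":[-0.156,-0.033,0],"yaw":0,"claw":255},
  {"dp":[-0.195,-0.041,0],"yaw":0,"claw":255},
])

```text
t: 33.97
tool_pos: [0.4795, -0.2312, 0.1229]
tcp_rot: [0.662, 0.75, 0.001, 0.0]
force: [0.8, -0.1, -1.2]
finger_gap: 0.0105
```

Emit:
apply_moves([
  {"dp":[-0.035,-0.007,0],"yaw":6,"claw":255},
  {"dp":[-0.07,-0.015,0],"yaw":13,"claw":255},
  {"dp":[-0.105,-0.022,0],"yaw":20,"claw":255},
  {"dp":[-0.134,-0.028,0],"yaw":27,"claw":255},
  {"dp":[-0.134,-0.028,0],"yaw":34,"claw":255},
])

```text
t: 34.38
tool_pos: [0.4656, -0.3739, 0.1232]
tcp_rot: [0.856, 0.517, -0.002, 0.003]
force: [0.0, 0.3, -1.3]
finger_gap: 0.0106
```

Emit:
apply_moves([
  {"dp":[0,0,0],"yaw":7,"claw":255},
  {"dp":[0,0,0],"yaw":14,"claw":255},
  {"dp":[0,0,0],"yaw":21,"claw":255},
  {"dp":[0,0,0],"yaw":28,"claw":255},
  {"dp":[0,0,0],"yaw":35,"claw":255},
])

```text
t: 34.8
tool_pos: [0.4689, -0.3657, 0.1224]
tcp_rot: [0.971, 0.24, 0.0, -0.0]
force: [-1.3, -0.8, -1.0]
finger_gap: 0.0108
```

```bash
python3 - <<'E'
from h import *
go([.468,-.366,.05],-88.1)
print(np.round(robot.state()["qpos"],2))
E
```

```text
t 34.8 pos [ 0.4689 -0.3657  0.1224] F [-1.3 -0.8 -1. ] jawang -62.19 gap 0.0108
dp mm [-1.  -0.2 72.4] yaw 25.91 dist 0.072
[-0.25  0.42  1.09  1.72 -0.39  1.24 -0.15]
```

Emit:
apply_moves([
  {"dp":[0,0,0.01],"yaw":7,"claw":255},
  {"dp":[0,0,0.02],"yaw":14,"claw":255},
  {"dp":[0,0,0.03],"yaw":21,"claw":255},
  {"dp":[0,0,0.04],"yaw":26,"claw":255},
  {"dp":[0,0,0.05],"yaw":26,"claw":255},
])

```text
t: 35.22
tool_pos: [0.4691, -0.3656, 0.0717]
tcp_rot: [1.0, 0.018, -0.0, 0.0]
force: [-0.9, -0.0, -1.5]
finger_gap: 0.0106
```

Emit:
apply_moves([
  {"dp":[0,0,0.015],"yaw":0,"claw":255},
  {"dp":[0,0,0.025],"yaw":0,"claw":255},
  {"dp":[0,0,0.035],"yaw":0,"claw":255},
  {"dp":[0,0,0.042],"yaw":0,"claw":255},
  {"dp":[0,0,0.042],"yaw":0,"claw":255},
])

```text
t: 35.63
tool_pos: [0.468, -0.365, 0.0286]
tcp_rot: [1.0, 0.019, -0.001, -0.001]
force: [-0.5, -0.1, -1.2]
finger_gap: 0.0112
```

```bash
python3 - <<'E'
from h import *
go([.468,-.366,-.020],-88.1)
f=lambda a:np.clip((a/255.)**.5*255,0,255).astype(np.uint8)
a=robot.camera("side")
cv2.imwrite("pics/a19.png",cv2.resize(f(a[270:420,380:560]),None,fx=4,fy=4,interpolation=4))
a=robot.camera("top")
cv2.imwrite("pics/b19.png",cv2.resize(f(a[170:300,420:540]),None,fx=4.6,fy=4.6,interpolation=4))
E
```

```text
t 35.63 pos [ 0.468  -0.365   0.0286] F [-0.5 -0.1 -1.2] jawang -87.83 gap 0.0112
dp mm [ 0.1  1.1 48.6] yaw 0.27 dist 0.049
```

View pics/a19.png

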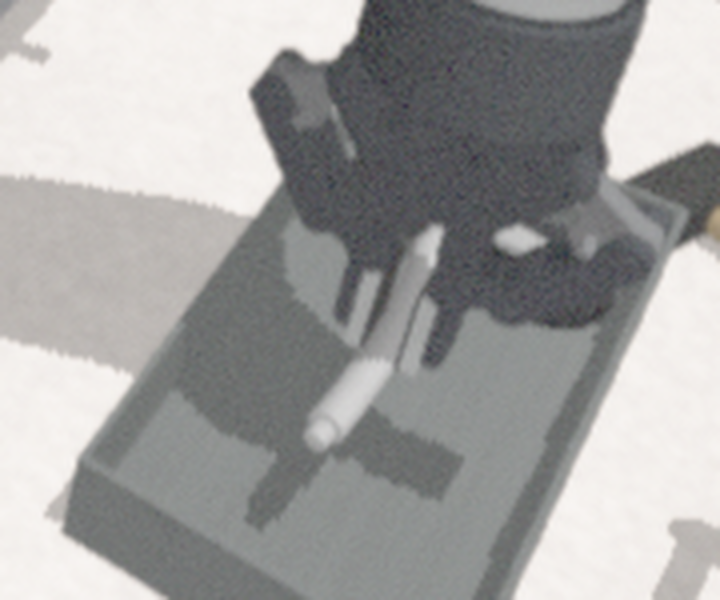

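View pics/b19.png

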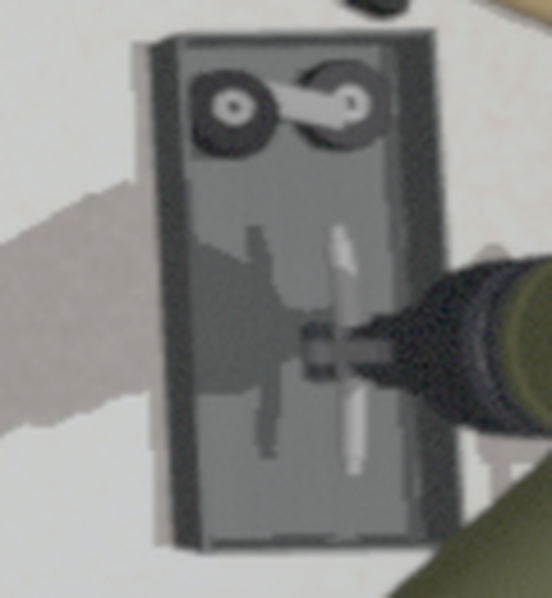

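Emit:
apply_moves([
  {"dp":[0,0,0.008],"yaw":0,"claw":255},
  {"dp":[0,0,0.016],"yaw":0,"claw":255},
  {"dp":[0,0,0.024],"yaw":0,"claw":255},
  {"dp":[0,0,0.03],"yaw":0,"claw":255},
  {"dp":[0,0,0.034],"yaw":0,"claw":255},
])

```text
t: 36.15
tool_pos: [0.4684, -0.3653, -0.0048]
tcp_rot: [1.0, 0.019, -0.001, -0.0]
force: [-0.5, -0.6, -1.1]
finger_gap: 0.0111
```

Emit:
apply_moves([
  {"dp":[0,0,0.003],"yaw":0,"claw":255},
  {"dp":[0,0,0.006],"yaw":0,"claw":255},
  {"dp":[0,0,0.0085],"yaw":0,"claw":255},
])

```text
t: 36.4
tool_pos: [0.4689, -0.366, -0.0124]
tcp_rot: [1.0, 0.019, -0.0, -0.0]
force: [-0.8, -1.0, -2.0]
finger_gap: 0.0103
```

Emit:
apply_moves([
  {"dp":[0,0,0.001],"yaw":0,"claw":255},
  {"dp":[0,0,0.002],"yaw":0,"claw":255},
])

```text
t: 36.57
tool_pos: [0.4689, -0.3659, -0.0142]
tcp_rot: [1.0, 0.019, 0.0, -0.0]
force: [0.4, 0.3, -2.2]
finger_gap: 0.0105
```

Emit:
apply_moves([
  {"dp":[0,0,0.001],"yaw":0,"claw":255},
  {"dp":[0,0,0.002],"yaw":0,"claw":255},
])

```text
t: 36.73
tool_pos: [0.4689, -0.3659, -0.016]
tcp_rot: [1.0, 0.019, 0.0, -0.0]
force: [-0.3, 0.2, -2.2]
finger_gap: 0.0107
```

Emit:
apply_moves([
  {"dp":[0,0,0.001],"yaw":0,"claw":255},
  {"dp":[0,0,0.002],"yaw":0,"claw":255},
])

```text
t: 36.9
tool_pos: [0.4689, -0.3658, -0.0181]
tcp_rot: [1.0, 0.019, 0.0, -0.0]
force: [0.4, -0.5, -0.6]
finger_gap: 0.0107
```

Emit:
apply_moves([
  {"dp":[0,0,0.001],"yaw":0,"claw":255},
  {"dp":[0,0,0.0018],"yaw":0,"claw":255},
])

```text
t: 37.07
tool_pos: [0.4688, -0.3658, -0.0201]
tcp_rot: [1.0, 0.019, -0.0, -0.0]
force: [0.6, 0.2, -0.6]
finger_gap: 0.0108
```

Emit:
apply_moves([
  {"dp":[0,0,0.0008],"yaw":0,"claw":255},
])

```text
t: 37.15
tool_pos: [0.4688, -0.3658, -0.0208]
tcp_rot: [1.0, 0.019, -0.0, -0.0]
force: [-0.3, 0.2, -2.3]
finger_gap: 0.011
```

Emit:
apply_moves([
  {"dp":[0,0,0.0008],"yaw":0,"claw":255},
])

```text
t: 37.23
tool_pos: [0.4689, -0.3658, -0.0216]
tcp_rot: [1.0, 0.019, 0.0, -0.0]
force: [-0.2, -0.2, -0.2]
finger_gap: 0.0105
```

Close to the floor; a couple more small steps until it touches.

Emit:
apply_moves([
  {"dp":[0,0,0.0007],"yaw":0,"claw":255},
])

```text
t: 37.32
tool_pos: [0.4688, -0.3658, -0.0223]
tcp_rot: [1.0, 0.019, -0.0, -0.0]
force: [0.2, -0.3, -0.2]
finger_gap: 0.0108
```

Emit:
apply_moves([
  {"dp":[0,0,0.0006],"yaw":0,"claw":255},
])

```text
t: 37.4
tool_pos: [0.4688, -0.3658, -0.0229]
tcp_rot: [1.0, 0.019, -0.0, -0.0]
force: [-0.7, -0.0, -1.4]
finger_gap: 0.0104
```

```bash
python3 - <<'E'
from h import *
go([.468,-.366,-.020],-88.1)
f=lambda a:np.clip((a/255.)**.5*255,0,255).astype(np.uint8)
a=robot.camera("side")
cv2.imwrite("pics/a20.png",cv2.resize(f(a[300:420,400:560]),None,fx=5,fy=5,interpolation=4))
E
```

```text
t 37.4 pos [ 0.4688 -0.3658 -0.0229] F [-0.7 -0.  -1.4] jawang -87.86 gap 0.0104
dp mm [-0.8  0.2 -2.9] yaw 0.24 dist 0.003
```

View pics/a20.png

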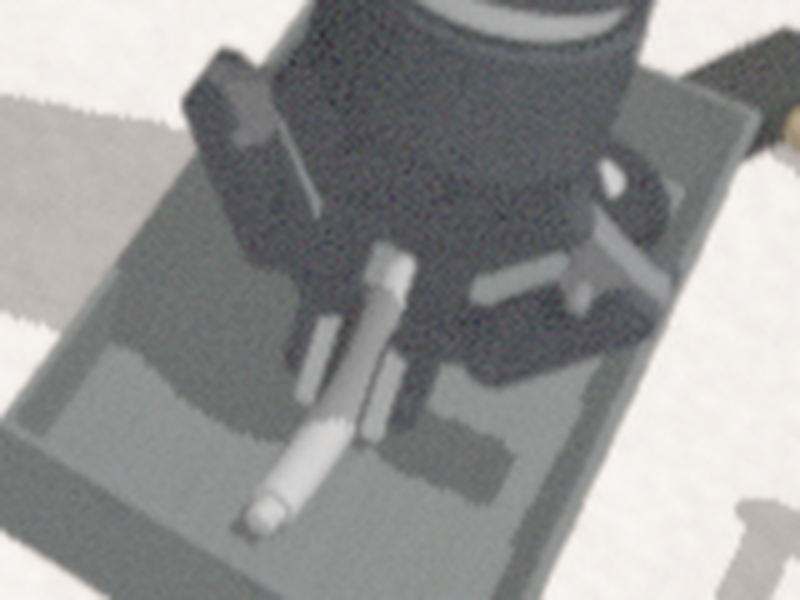

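Emit:
apply_moves([
  {"dp":[0,0,0.0007],"yaw":0,"claw":255},
])

```text
t: 37.53
tool_pos: [0.4689, -0.3658, -0.0235]
tcp_rot: [1.0, 0.019, 0.0, -0.0]
force: [-0.3, -0.0, -0.3]
finger_gap: 0.0108
```

Emit:
apply_moves([
  {"dp":[0,0,0.0007],"yaw":0,"claw":255},
])

```text
t: 37.62
tool_pos: [0.4689, -0.3659, -0.0243]
tcp_rot: [1.0, 0.019, 0.0, -0.0]
force: [-0.5, -0.1, -0.0]
finger_gap: 0.0106
```

Emit:
apply_moves([
  {"dp":[0,0,0.0007],"yaw":0,"claw":255},
])

```text
t: 37.7
tool_pos: [0.4688, -0.3658, -0.025]
tcp_rot: [1.0, 0.019, 0.0, -0.0]
force: [0.3, 0.6, -0.2]
finger_gap: 0.0106
```

Emit:
apply_moves([
  {"dp":[0,0,0.0007],"yaw":0,"claw":255},
])

```text
t: 37.78
tool_pos: [0.4689, -0.3658, -0.0257]
tcp_rot: [1.0, 0.019, -0.0, -0.0]
force: [0.1, -0.5, -2.1]
finger_gap: 0.0109
```

Emit:
apply_moves([
  {"dp":[0,0,0.0007],"yaw":0,"claw":255},
])

```text
t: 37.87
tool_pos: [0.4688, -0.3658, -0.0263]
tcp_rot: [1.0, 0.019, 0.0, -0.0]
force: [-1.0, 1.4, 6.3]
finger_gap: 0.0106
```

Emit:
apply_moves([
  {"dp":[0,0,0.0006],"yaw":0,"claw":255},
])

```text
t: 37.95
tool_pos: [0.4689, -0.3658, -0.0263]
tcp_rot: [1.0, 0.019, 0.0, -0.0]
force: [-1.8, 2.9, 8.5]
finger_gap: 0.0108
```

Emit:
apply_moves([
  {"dp":[0,0,0.0005],"yaw":0,"claw":255},
])

```text
t: 38.03
tool_pos: [0.4689, -0.3658, -0.0263]
tcp_rot: [1.0, 0.019, 0.0, -0.001]
force: [-2.4, 2.9, 11.9]
finger_gap: 0.0106
```

Floor contact. I'm backing off about 1.3 mm, opening to about 35 mm and lifting.

Emit:
apply_moves([
  {"dp":[0,0,-0.0013],"yaw":0,"claw":255},
  {"dp":[0,0,-0.0013],"yaw":0,"claw":220},
  {"dp":[0,0,-0.0013],"yaw":0,"claw":190},
  {"dp":[0,0,-0.0013],"yaw":0,"claw":160},
  {"dp":[0,0,-0.0013],"yaw":0,"claw":150},
])

```text
t: 38.45
tool_pos: [0.4688, -0.3659, -0.0262]
tcp_rot: [1.0, 0.019, -0.0, -0.0]
force: [-0.2, -0.2, -0.8]
finger_gap: 0.0349
```

Emit:
apply_moves([
  {"dp":[0,0,-0.005],"yaw":0,"claw":150},
  {"dp":[0,0,-0.015],"yaw":0,"claw":150},
  {"dp":[0,0,-0.04],"yaw":0,"claw":150},
  {"dp":[0,0,-0.075],"yaw":0,"claw":150},
  {"dp":[0,0,-0.11],"yaw":0,"claw":150},
])

```text
t: 38.87
tool_pos: [0.4681, -0.3658, 0.0853]
tcp_rot: [1.0, 0.018, -0.001, -0.0]
force: [1.1, 1.3, 0.3]
finger_gap: 0.0349
```

Emit:
apply_moves([
  {"dp":[0,0,-0.02],"yaw":0,"claw":150},
  {"dp":[0,0,-0.04],"yaw":0,"claw":150},
  {"dp":[0,0,-0.06],"yaw":0,"claw":150},
  {"dp":[0,0,-0.06],"yaw":0,"claw":150},
])

```text
t: 39.2
tool_pos: [0.4704, -0.3682, 0.1488]
tcp_rot: [1.0, 0.018, 0.003, 0.002]
force: [0.2, -1.3, 0.4]
finger_gap: 0.0351
```

```bash
python3 - <<'E'
from h import *
go([.468,-.366,.2],-88.1)
cv2.imwrite("pics/a21.png",robot.camera("side"))
cv2.imwrite("pics/b21.png",robot.camera("top"))
E
```

```text
t 39.2 pos [ 0.4704 -0.3682  0.1488] F [ 0.2 -1.3  0.4] jawang -87.9 gap 0.0351
dp mm [ -2.   -2.1 -51.2] yaw 0.2 dist 0.051
```

View pics/a21.png

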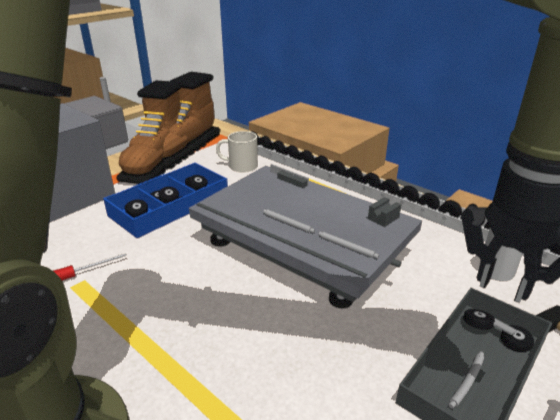

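View pics/b21.png

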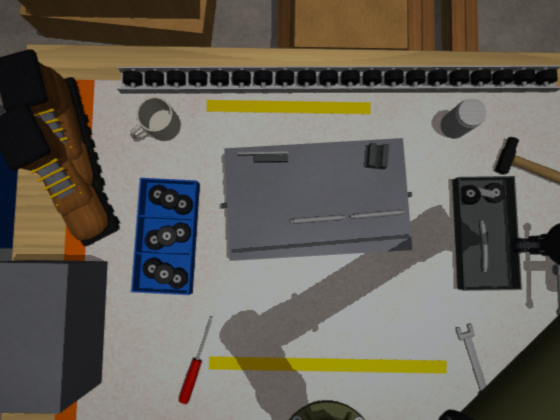

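The bent axle lies in the tray at about (484, 245) px in the top view. The two straight axles are on the plate at about (320, 218) and (378, 213), and the V-block and try square have not moved. The gripper is clear, so I'm handing in.

```bash
python3 - <<'E'
from cell import robot
print(robot.state()["t"]); print(robot.close_job())
E
```

```text
39.3
the job is handed in; nothing more can be done
None
```

I rolled all three axles about one full turn each, and the left one is bent. It is now in the scrap tray, and I handed the job in at 39.3 s; no verdict was reported.

- **Middle and right axles:** both ran true, at one height (reported z 0.0617) and with about 4–6 N of press, and were left where they rolled to. I rolled each in three strokes, lifting and re-placing the fingers in between.
- **Left axle:** it rolled level for half a turn, then pushed the fingers up about 2.3 mm. The bow also showed in the pictures. Its last 30–50° came from settling forward on its own when I lifted off, not from rolling under the fingers.
- **Forces:** the highest readings were 9.4 N while rolling, 9.3 N on first landing and 11.9 N while setting the axle down in the tray. I only saw readings at the end of each move call. The axle was carried with a 25 N grip.
- **Last pictures:** the bent axle lies along the tray floor, the two true axles lie on the plate, and the V-block and try square look unmoved. The gripper was clear of everything.

**Disagreement:** the reported tool height read about 25–30 mm lower than the camera and plate geometry implied. I landed by force instead of by the reported height.

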